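# Feel for the compressor jaw in the half-open parts box

### The job

Lift the lid of the sheet-steel box by its front grip up to its stop. Reach in under the lid, feel for the heavy forged spring-compressor jaw that lies somewhere out of sight in the back of the box, lift it out and set it down gently in the shallow aluminium tray, leaving the deep socket, the two bolts and the spanner beside box and tray where they are.

Things in the scene. Friction and masses are not known exactly. Their poses are not given: they have to be found in the camera images.
- box: Fixed dark grey sheet-steel box with a hinged lid, outside 220 (its x) x 280 (its y) x 80 mm high, walls and floor 4 mm thick. Origin at the centre of its underside; +x points to the hinge side, away from the robot; z up. It holds one loose thing only, the jaw, whose place is not given.
- box_floor (a point): Centre of the box's inner floor, 4 mm above its underside; axes as the box. The jaw's centre lies 40 to 60 mm from here along +x and anywhere within 50 mm either way along y, its long side along the box's x within 0.2 rad. It slides on the floor when pushed sideways with some 2 to 6 N.
- search_zone (a point): Middle of the zone to feel, on the inner floor, 50 mm to +x of the box's centre; not the jaw itself. The jaw is a dark forged steel saddle-shaped block 80 mm long, 34 mm wide, 40 mm high at both ends and 30 mm high in the middle 44 mm of its length, 0.5 to 0.75 kg, lying flat on its base.
- lid (a joint): Lid angle in rad: 0 shut, 0.92 at its stop. A stiff hinge: the lid stays where it is left; about 4 N at the grip raises it. At its stop it still roofs over the back of the box, so the hand must go in from the robot's side, leaning 40 to 45 degrees from upright, fingertips pointing down and away from the robot.
- lid_hinge (a point): Middle of the hinge line, which runs along the box's y, 110 mm to +x of the box's centre and 80 mm above its underside. The lid is a plate 222 mm long (from here towards the robot) and 284 mm wide, 1 to 10 mm above this line when shut.
- lid_grip (a point): Centre of the lid's grip: a black rubber roller 20 mm in diameter, 44 mm long along the box's y, on a tongue in the middle of the lid's front edge, 252 mm from the hinge line and 4 mm above it when shut. It can be pinched over its two ends from above (fingers closing along y) and turns between the fingers as the lid rises.
- tray: Fixed shallow aluminium tray, outside 190 (its x) x 150 (its y) x 22 mm high, walls and floor 4 mm. Origin at the centre of its underside, z up.
- tray_floor (a point): Centre of the tray's inner floor, 4 mm above the bench.
- socket: Loose black deep socket standing on end, 38 mm in diameter, 82 mm high; origin at the centre of its foot. Leave alone.
- bolt_long: Loose steel bolt, 144 mm long, lying; origin at its head, on the bench; x along the shank. Leave alone.
- bolt_short: Loose steel bolt, 104 mm long, lying; origin at its head, on the bench; x along the shank. Leave alone.
- wrench: Loose steel spanner, 180 mm long, lying along its x; origin on the bench under its middle. Leave alone.

How it is judged (in metres and radians):
On the way, in this order (a step that is already met when the one before it is completed fails the run):
1. the lid is raised to its stop (beyond 0.8 rad) (value of joint lid above 0.8 rad), for 0.2 s.
2. nothing rests on the box any more: the jaw is lifted clear of it (contact force between box and anything else below 0.2 N), for 0.4 s.
At the end, for the whole second after the job is handed in: The box is empty (nothing presses on it or on its lid, under 0.2 N) and the tray carries the jaw's whole weight (between 4 and 9 N), at rest and released (contact force between tray and anything else between 4 and 9 N and contact force between box and anything else below 0.2 N); the robot touches nothing.
It fails at once if the jaw or the hand came down on the tray hard (over 100 N) (contact force between tray and anything else above 100 N).
It fails at once if the socket, a bolt or the spanner was moved more than 30 mm (distance of any of socket, bolt_long, bolt_short, wrench from where it was at the start of the episode above 0.03 m).
It also fails if it takes over 72 s, if anything falls off the work surface, if the arm or the gripper's body presses on something with over 40 N, if the wrist force passes 120 N, or if a joint passes its speed limit or range.

### The arm

A 6-joint arm with a two-finger parallel gripper is mounted at the origin on the work surface. World frame = base frame: x ahead of the robot, y to its left, z up, the work surface at z = 0. Lengths are in mm, angles in rad, forces in N, time in s.
With the tool pointing down it reaches from about 275 to 850 mm from the base axis. Payload 19 kg.
Tool frame: the origin (TCP) lies between the finger pads; the fingertips stand 17 mm ahead of it and the grasp point (between the pads) lies 2 mm behind it; x points along the fingers, z is the direction in which the jaws open and shut, and the axes are right-handed (so a half turn about x gives the same grasp; the last joint's range is limited). The gripper opens to 85 mm and grips with 20 to 120 N. Pads are 22 mm wide; open, the fingers measure 114 mm over their backs; the gripper's body (76 mm by 85 mm) begins 54 mm behind the grasp point. The pads swing forward as they close: fully open they stand 13 mm farther back than shut.
Start: joints at [1.004, 0.15, 1.437, -0, 1.554, -0.134], TCP at [241.164, 521.95, 248.267] pointing down, gripper open.
Joint ranges: [-2.8, 2.8], [-0.68, 2.1], [0.12, 2.68], [-1.39, 4.53], [0.16, 2.79], [-2.81, 2.81]. Speed limits (rad/s): [1.89, 1.89, 2.22, 3.01, 3.01, 3.01].

### API

Orientations are given as a rotation vector (axis times angle).
In Python, from bench import * gives the robot as it stands. The module is installed in compiled form; this text tells all that it offers.
- The arm moves only by the tool servo_tool, never from a script. Its argument "series" is one flat list of numbers, 4 for each row, row after row: the shift along the tool's x, y, z in m, then the turn about the tool's x in rad. A call has 1 to 20 rows; each row is the pose to reach, as a shift and turn from the pose commanded when the call began, along the tool's axes at that moment; what a row does not reach only later rows make up. A row lasts 1/12 s, in which the tool goes at most 41.7 mm and 7.16 degrees, less where a joint would pass 70% of its speed; a pose out of reach is approached as far as the arm can. A call with a gripper value outside its range is refused whole. "hand" is the closure, from -1 (fully open) to 1 (shut), set as the call begins (left out, the last holds). The fingers move at their own pace and stop on an object; "newtons" is the grip in N (left out, the last holds). Time passes only in rows, so rows that repeat a pose let the fingers close. It gives the time, the measured TCP pose, the force and the opening at its end, in the units of the state.
- get_state(): the state, without advancing time (a new reading comes with each control period).
- camera(name): name is "scene" or "top" or "wrist"; returns the picture (384x512x3 uint8, red, green, blue); there is no depth.
- get_calibration(name): a dict with "K" (3x3 intrinsics, pixels), "k1" (the pictures are not rectified: a ray, as slopes to the right and down, at radius r is drawn at 1 + k1 r^2 times it, then the intrinsics apply), "position" and "rotation" of the camera in the world. Camera axes: x right, y down, z forward; pixel columns grow to the right and rows downward; lengths in mm; the calibration is good to about 2 mm. A picture is of the moment at which its call begins: read the wrist's pose just before it. get_calibration takes no time and is no camera call; for the wrist camera it gives the pose at the moment of the call.
- close_job(): hands the job in, once; it reports no verdict.
The state is a dict: "clock": time; "joint_pos": joint angles; "qvel": joint speeds; "joint_torque": joint torques, N m; "ee_pos": TCP position; "tool_rot": TCP orientation; "ft_force": force on the tool from outside, world axes, zero at the start; "moment": the same for the moment, N m; "finger_gap": opening from 0.0 (shut) to 1.0 (fully open).
Only numpy, scipy, OpenCV 4.12 (cv2) and the standard library are available. Lean on these libraries where they do the work, as an engineer would, in place of code of your own. Each camera call takes 0.05 s, during which the arm holds its last target.

## Working session

There is one attempt and no reset: what is moved stays moved. The work goes in short steps, Python scripts to look and compute and a tool call to move; the robot and the scene stay as the last step left them, time stands still between calls to the robot, and variables do not carry over. Pictures are saved under pics/ and viewed, and the job is handed in when it is done.

Besides the shell and the picture viewer there is one more tool, called after ">>>" by a JSON object that holds its "method" and its "body". servo_tool: Moves the arm, as the interface text tells. Its arguments: {"type":"object","properties":{"series":{"type":"array"},"hand":{"type":"number"},"newtons":{"type":"number"}},"required":["series"]}

```bash
mkdir -p pics
python3 - <<'E'
from bench import *
import cv2
s=get_state();print(s)
for n in ("scene","top"):
    im=camera(n);cv2.imwrite(f"pics/{n}0.png",im[:,:,::-1])
    print(n,get_calibration(n))
print(get_calibration("wrist"))
E
```

```text
{'clock': 0.0, 'joint_pos': array([ 1.00401923e+00,  1.50975066e-01,  1.43801762e+00,  1.95255896e-05,
        1.55379767e+00, -1.33964433e-01]), 'qvel': array([-9.19946819e-04, -2.14213763e-03, -4.84739214e-04, -1.09843003e-03,
       -1.21959433e-05, -1.01617872e-03]), 'joint_torque': array([-1.80668935e-04, -7.13052750e+01, -5.70865989e+01, -2.96003964e-04,
        9.04781569e-03,  7.45938019e-05]), 'ee_pos': array([241.0436581 , 521.79312794, 247.68835281]), 'tool_rot': array([-0.88529909,  1.38453323,  0.88449916]), 'ft_force': array([ 0.23913072, -0.7166089 , -0.73368774]), 'moment': array([-0.00105043, -0.03023588,  0.0246941 ]), 'finger_gap': 0.9942281956965664}
scene {'K': array([[423.15054635,   0.        , 256.4923195 ],
       [  0.        , 423.15054635, 184.62927124],
       [  0.        ,   0.        ,   1.        ]]), 'k1': -0.051003715776867894, 'position': array([1198.20690778, -320.28803468,  954.54860187]), 'rotation': array([-2.1493255 , -1.27440786,  0.45735866])}
top {'K': array([[442.37400506,   0.        , 248.61504963],
       [  0.        , 442.37400506, 186.79035337],
       [  0.        ,   0.        ,   1.        ]]), 'k1': -0.153490029770255, 'position': array([ 473.30417159,   25.92323354, 1154.66890709]), 'rotation': array([-2.14608474,  2.20328932, -0.0735122 ])}
{'K': array([[271.1705525 ,   0.        , 255.19611699],
       [  0.        , 271.1705525 , 188.36130483],
       [  0.        ,   0.        ,   1.        ]]), 'k1': -0.050225845011851164, 'position': array([172.81252316, 554.85029558, 373.93291792]), 'rotation': array([2.42514206, 1.55294735, 0.23115508])}
```

View pics/scene0.png

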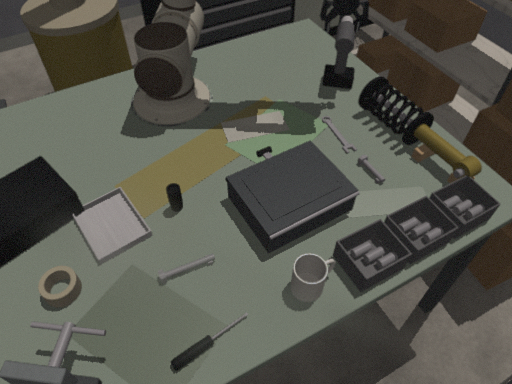

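View pics/top0.png

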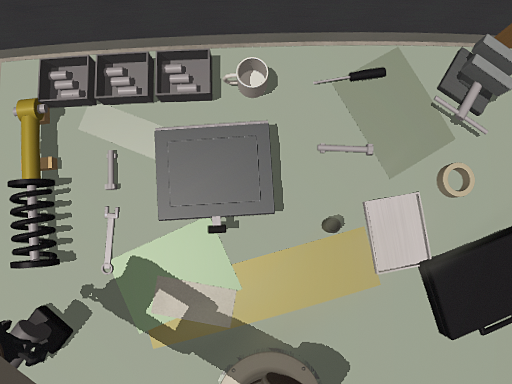

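The top view shows the box at about (215,170), its grip at (217,226), the tray at (397,232), the socket at (332,224) and the bolts and spanner around them. I'll zoom in to pick corners.

```bash
cat > h.py <<'E'
import numpy as np, cv2
from scipy.spatial.transform import Rotation as R
from bench import *
def dist(c): return np.array([c['k1'],0,0,0,0.])
def proj(n,P,c=None):
    c=c or get_calibration(n); Rm=R.from_rotvec(c['rotation']).as_matrix()
    q=(np.atleast_2d(P)-c['position'])@Rm
    s=q[:,:2]/q[:,2:]; r2=(s**2).sum(1,keepdims=True); s=s*(1+c['k1']*r2)
    return s*[c['K'][0,0],c['K'][1,1]]+c['K'][:2,2]
def ray(n,px,z,c=None):
    c=c or get_calibration(n); Rm=R.from_rotvec(c['rotation']).as_matrix()
    u=cv2.undistortPoints(np.array(px,float).reshape(-1,1,2),c['K'],dist(c))[:,0]
    d=np.c_[u,np.ones(len(u))]@Rm.T
    t=(z-c['position'][2])/d[:,2]
    return c['position']+d*t[:,None]
def crop(im,x0,y0,x1,y1,k,f):
    cv2.imwrite(f,cv2.resize(im[y0:y1,x0:x1,::-1],None,fx=k,fy=k,interpolation=cv2.INTER_CUBIC))
E
python3 - <<'E'
import cv2
from h import crop
a=cv2.imread("pics/top0.png")[:,:,::-1]
crop(a,140,110,290,240,5,"pics/t_box.png");crop(a,310,130,450,280,4,"pics/t_tray.png")
E
```

```text
(no output)
```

View pics/t_box.png

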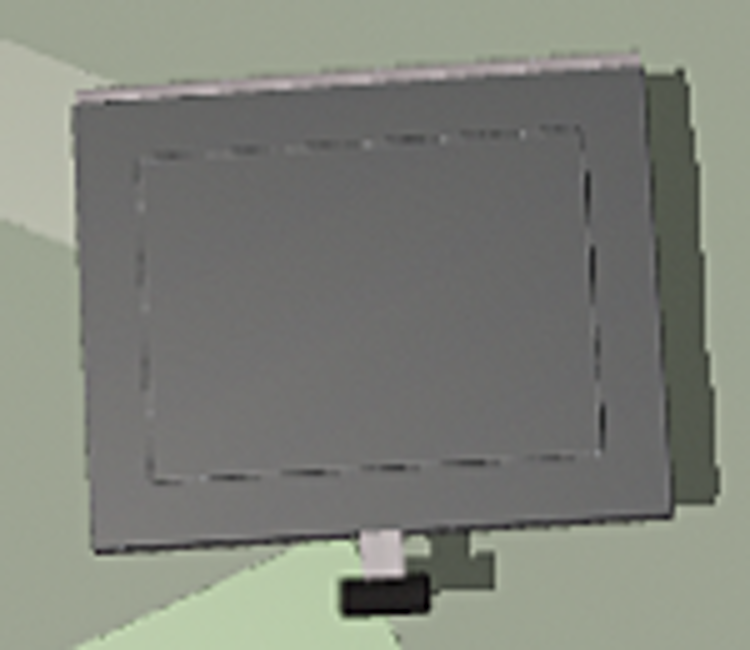

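View pics/t_tray.png

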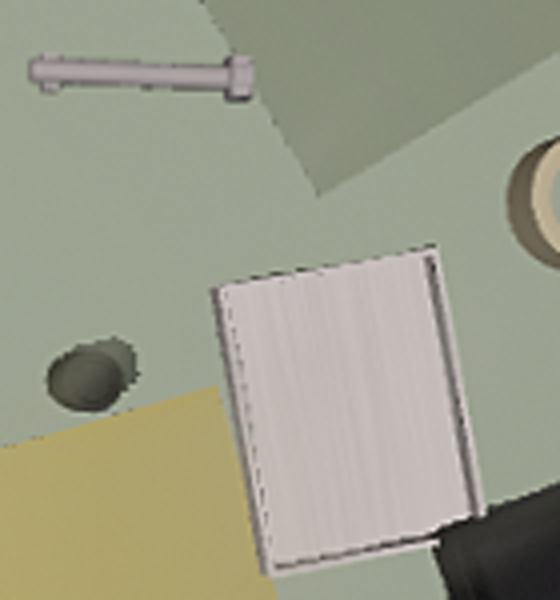

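Run:
```python
from h import *
f=lambda p,o,k:np.array(p)/k+np.array(o)-0.4
b=f([(75,103),(642,68),(673,515),(95,550)],(140,110),5)
B=ray("top",b,90);print(B.round(1),np.linalg.norm(np.diff(B,axis=0),axis=1))
c=f([(385,595),(342,595),(430,595)],(140,110),5);G=ray("top",c,88);print(G.round(1))
t=f([(213,288),(435,247),(482,515),(266,575)],(310,130),4);T=ray("top",t,22);print(T.round(1),np.linalg.norm(np.diff(T,axis=0),axis=1))
s=f([(85,382)],(310,130),4);print("socket",ray("top",s,82))
ex=(B[0]+B[1]-B[2]-B[3]);yaw=np.arctan2(ex[1],ex[0])
ey=(B[0]+B[3]-B[1]-B[2]);print("yaw",yaw,np.arctan2(-ey[0],ey[1]))
ctr=B.mean(0);print(ctr)
et=T[0]-T[3]+T[1]-T[2];yt=T[0]-T[1]+T[3]-T[2];print("tray",T.mean(0),np.arctan2(et[1],et[0]),np.arctan2(-yt[0],yt[1]))
s=get_state();print(R.from_rotvec(s['tool_rot']).as_matrix().round(3))
```

```text
[[705.  266.4  90. ]
 [713.5 -13.7  90. ]
 [494.7 -22.1  90. ]
 [484.6 258.   90. ]] [280.22002223 218.98480948 280.30260642]
[[459.8 117.5  88. ]
 [460.3 138.3  88. ]
 [459.3  95.8  88. ]]
[[ 517.8 -255.2   22. ]
 [ 540.1 -405.    22. ]
 [ 364.4 -429.1   22. ]
 [ 332.2 -283.1   22. ]] [151.43964708 177.32934672 149.51999514]
socket [[ 460.63095581 -159.1578287    82.        ]]
yaw 0.03808103340182405 0.033114560270931
[599.43910358 122.14395254  90.        ]
tray [ 438.63176131 -343.07466042   22.        ] 0.14311882042090454 0.18245584360866013
[[-0.001 -0.908  0.419]
 [-0.001  0.419  0.908]
 [-1.     0.    -0.001]]
```

```bash
cat >> h.py <<'E'
def plan(pos,turn=None):
    s=get_state();M=R.from_rotvec(s['tool_rot']).as_matrix()
    d=M.T@(np.array(pos)-s['ee_pos'])/1000
    print("clock",round(s['clock'],2),"at",s['ee_pos'].round(1),"F",s['ft_force'].round(1),"gap",round(s['finger_gap'],3))
    print("shift",d.round(4),"len",np.linalg.norm(d).round(4)); return d
E
python3 - <<'E'
from h import *
plan((458.8,117.3,140))
# check box model in scene view
ex=np.array([np.cos(.035),np.sin(.035),0]);ey=np.array([-ex[1],ex[0],0]);o=np.array([600.4,122.2,0])
W=lambda x,y,z:o+x*ex+y*ey+[0,0,z]
P=[W(x,y,90) for x in(-112,110) for y in(-142,142)]+[W(-142,0,84)]
T=[(517.8,-255.2,22),(540.1,-405,22),(332.2,-283,22),(438.6,-343,4)]
im=np.ascontiguousarray(cv2.imread("pics/scene0.png"))
im=cv2.resize(im,None,fx=3,fy=3)
for p in proj("scene",P+T+[(460.6,-159.2,82)]): cv2.circle(im,tuple(int(v) for v in p*3+1),3,(0,0,255),-1)
cv2.imwrite("pics/sc_ov.png",im[380:830,200:1000])
E
```

```text
clock 0.1 at [241.1 521.8 247.8] F [ 1.  -0.6 -0.3] gap 0.998
shift [ 0.108  -0.3673 -0.2758] len 0.4719
```

View pics/sc_ov.png

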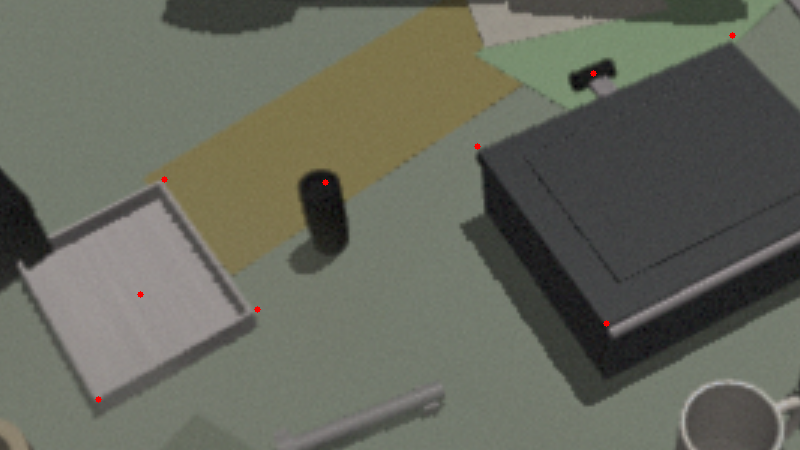

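The overlay matches box, grip, tray and socket to 2–3 mm. Moving above the grip.

>>> {"method": "servo_tool", "body": {"series": [0.108,-0.367,-0.276,-0.468,0.108,-0.367,-0.276,-0.468,0.108,-0.367,-0.276,-0.468,0.108,-0.367,-0.276,-0.468,0.108,-0.367,-0.276,-0.468,0.108,-0.367,-0.276,-0.468,0.108,-0.367,-0.276,-0.468,0.108,-0.367,-0.276,-0.468,0.108,-0.367,-0.276,-0.468,0.108,-0.367,-0.276,-0.468,0.108,-0.367,-0.276,-0.468,0.108,-0.367,-0.276,-0.468,0.108,-0.367,-0.276,-0.468,0.108,-0.367,-0.276,-0.468,0.108,-0.367,-0.276,-0.468,0.108,-0.367,-0.276,-0.468]}}

```text
clock: 1.43
ee_pos: [458.3, 118.3, 140.5]
tool_rot: [-1.236, 1.192, 1.236]
ft_force: [-0.3, 0.8, 0.5]
finger_gap: 1.0
```

Run:
```python
from h import *
plan((458.8,117.3,82))
s=get_state();print(R.from_rotvec(s['tool_rot']).as_matrix().round(3))
c=get_calibration("wrist");im=camera("wrist");cv2.imwrite("pics/w1.png",im[:,:,::-1])
print(proj("wrist",[(458.6,117.3,84),(457.8,139,84),(459.4,95,84)],c))
```

```text
clock 1.43 at [458.3 118.3 140.5] F [-0.3  0.8  0.5] gap 1.0
shift [ 0.0585 -0.0005 -0.001 ] len 0.0585
[[ 0.    -0.999 -0.036]
 [ 0.    -0.036  0.999]
 [-1.    -0.     0.   ]]
[[252.09439481 213.78466162]
 [281.99292659 213.78451988]
 [221.38681189 213.72419064]]
```

View pics/w1.png

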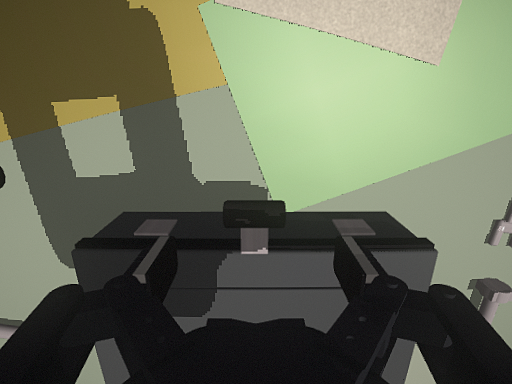

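The roller is centred at (255,213), between the open fingers, within 2 mm of the model. Descending.

>>> {"method": "servo_tool", "body": {"series": [0.03,0,0,0,0.058,0,0.001,0,0.058,0,0.001,0,0.058,0,0.001,0]}}

```text
clock: 1.82
ee_pos: [457.8, 119.1, 82.2]
tool_rot: [-1.235, 1.193, 1.238]
ft_force: [0.7, -0.0, 0.4]
finger_gap: 1.002
```

>>> {"method": "servo_tool", "body": {"series": [0,0,0,0,0,0,0,0,0,0,0,0,0,0,0,0,0,0,0,0,0,0,0,0,0,0,0,0,0,0,0,0,0,0,0,0,0,0,0,0], "hand": 1, "newtons": 40}}

```text
clock: 2.65
ee_pos: [459.2, 117.5, 83.9]
tool_rot: [-1.237, 1.192, 1.233]
ft_force: [-4.6, -11.1, 15.0]
finger_gap: 0.507
```

Run:
```python
from h import *
s=get_state();print(s['ee_pos'],s['ft_force'],s['finger_gap'])
im=camera("wrist");cv2.imwrite("pics/w2.png",im[:,:,::-1])
```

```text
[459.16512707 117.53786051  83.86855104] [ -4.62063292 -11.11441135  15.01735615] 0.5069693437274315
```

View pics/w2.png

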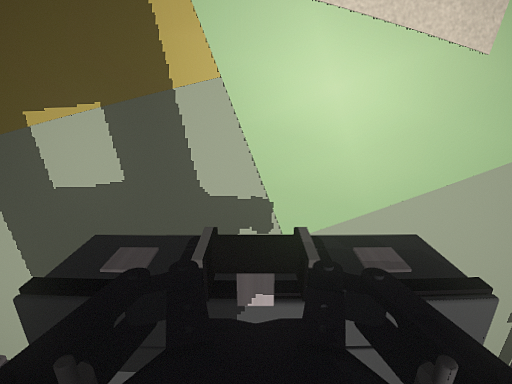

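Gripped: gap 0.507 × 85 ≈ 43 mm, which fits the 44 mm roller. Now I follow the lid's arc about the hinge.

>>> {"method": "servo_tool", "body": {"series": [-0.015,-0.001,-0.001,0,-0.03,-0.002,-0.001,0,-0.045,-0.005,-0.001,0,-0.06,-0.008,-0.001,0,-0.074,-0.012,-0.001,0,-0.0885,-0.0175,-0.001,0,-0.1025,-0.0235,-0.001,0,-0.116,-0.0305,-0.001,0,-0.129,-0.038,-0.001,0,-0.1415,-0.0465,-0.001,0,-0.1415,-0.0465,-0.001,0]}}

```text
clock: 3.62
ee_pos: [506.1, 119.1, 226.1]
tool_rot: [-1.236, 1.191, 1.233]
ft_force: [-5.1, -0.5, 4.3]
finger_gap: 0.504
```

>>> {"method": "servo_tool", "body": {"series": [-0.012,-0.009,0,0,-0.0235,-0.0185,0,0,-0.0345,-0.029,0,0,-0.045,-0.0405,0,0,-0.0545,-0.052,0,0,-0.057,-0.055,0,0,-0.057,-0.055,0,0,-0.057,-0.055,0,0,-0.057,-0.055,0,0]}}

```text
clock: 4.37
ee_pos: [559.5, 121.1, 280.3]
tool_rot: [-1.235, 1.192, 1.235]
ft_force: [1.5, 0.9, -3.5]
finger_gap: 0.503
```

Run:
```python
from h import *
im=camera("scene");cv2.imwrite("pics/s3.png",im[:,:,::-1])
s=get_state();print(s['joint_pos'].round(3))
```

```text
[ 0.079  0.137  1.389 -0.     1.616 -1.527]
```

View pics/s3.png

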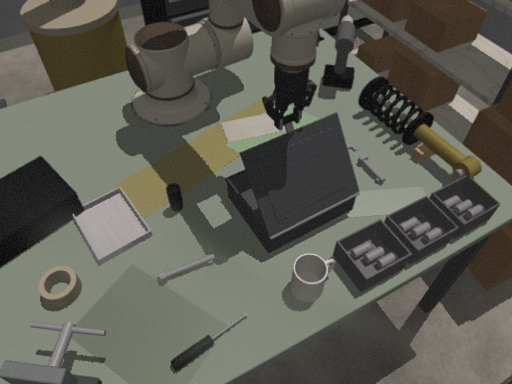

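The lid stands at about 0.9 rad. Releasing and retreating upward.

>>> {"method": "servo_tool", "body": {"series": [0,0,0,0,0,0,0,0,0,0,0,0,0,0,0,0,0,0,0,0,0,0,0,0], "hand": -1}}

```text
clock: 4.92
ee_pos: [560.0, 121.0, 280.8]
tool_rot: [-1.235, 1.192, 1.235]
ft_force: [-0.4, 0.5, -0.1]
finger_gap: 1.001
```

>>> {"method": "servo_tool", "body": {"series": [-0.03,0,0,0,-0.06,0,0,0,-0.1,0,0,0,-0.14,0,0,0,-0.18,0,0,0,-0.22,0,0,0,-0.22,0,0,0,-0.22,0,0,0]}}

```text
clock: 5.58
ee_pos: [560.3, 121.1, 503.0]
tool_rot: [-1.237, 1.189, 1.232]
ft_force: [0.5, -1.2, -0.4]
finger_gap: 1.003
```

Run:
```python
from h import *
im=camera("top");cv2.imwrite("pics/t4.png",im[:,:,::-1])
s=get_state();print(s['ee_pos'],s['joint_pos'].round(3))
```

```text
[560.28586205 121.07319606 500.93477272] [ 0.078  0.201  0.869 -0.     2.071 -1.528]
```

View pics/t4.png

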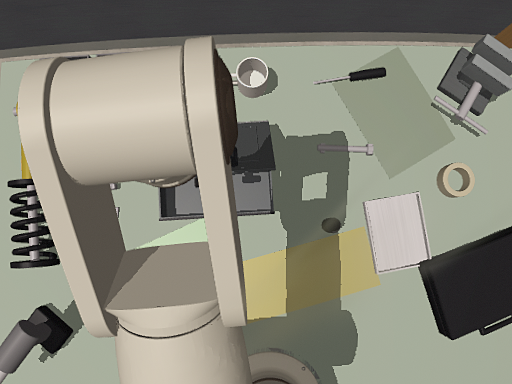

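Now I test how the arm treats a pose it can't reach. The servo only turns about the tool's x, so the lean has to come from there: straight up and out, in free space.

>>> {"method": "servo_tool", "body": {"series": [-0.04,-0.04,0,0,-0.08,-0.08,0,0,-0.12,-0.12,0,0,-0.16,-0.16,0,0,-0.2,-0.2,0,0,-0.24,-0.24,0,0,-0.28,-0.28,0,0,-0.32,-0.32,0,0,-0.36,-0.36,0,0,-0.4,-0.4,0,0,-0.4,-0.4,0,0,-0.4,-0.4,0,0]}}

```text
clock: 6.63
ee_pos: [654.9, 105.2, 580.0]
tool_rot: [-1.245, 1.17, 1.217]
ft_force: [-0.6, 0.1, -0.1]
finger_gap: 0.999
```

Run:
```python
from h import *
s=get_state();print(s['ee_pos'],s['joint_pos'].round(3),R.from_rotvec(s['tool_rot']).as_matrix().round(3))
```

```text
[654.91021079 105.18143302 580.00474315] [ 0.042  0.597  0.122  0.004  2.397 -1.561] [[ 0.026 -0.999 -0.035]
 [ 0.004 -0.035  0.999]
 [-1.    -0.026  0.003]]
```

>>> {"method": "servo_tool", "body": {"series": [0,0,0,0,0,0,0,0]}}

```text
clock: 6.8
ee_pos: [655.2, 105.3, 579.2]
tool_rot: [-1.244, 1.172, 1.218]
ft_force: [-0.3, 1.0, -1.4]
finger_gap: 1.003
```

>>> {"method": "servo_tool", "body": {"series": [0,-0.04,0,0,0,-0.08,0,0,0,-0.12,0,0,0,-0.16,0,0,0,-0.2,0,0,0,-0.2,0,0,0,-0.2,0,0,0,-0.2,0,0]}}

```text
clock: 7.47
ee_pos: [743.7, 99.2, 499.4]
tool_rot: [-1.254, 1.15, 1.201]
ft_force: [-0.8, -0.2, -0.2]
finger_gap: 0.997
```

Run:
```python
from h import *
s=get_state();print(s['ee_pos'],s['joint_pos'].round(3),R.from_rotvec(s['tool_rot']).as_matrix().round(3))
```

```text
[743.72487123  99.2273879  499.37015239] [ 0.028  0.714  0.122  0.008  2.255 -1.573] [[ 0.05  -0.998 -0.035]
 [ 0.007 -0.035  0.999]
 [-0.999 -0.051  0.006]]
```

Commands re-base on the reached pose and a small lean accumulates with each out-of-reach pull. I'll try a single far target held for several rows.

>>> {"method": "servo_tool", "body": {"series": [0,-1.0,0,0,0,-1.0,0,0,0,-1.0,0,0]}}

```text
clock: 7.72
ee_pos: [794.2, 94.8, 449.3]
tool_rot: [-1.264, 1.129, 1.182]
ft_force: [0.4, -0.6, -1.3]
finger_gap: 0.998
```

>>> {"method": "servo_tool", "body": {"series": [0,-1.0,0,0,0,-1.0,0,0,0,-1.0,0,0]}}

```text
clock: 7.97
ee_pos: [837.3, 90.2, 401.8]
tool_rot: [-1.273, 1.108, 1.164]
ft_force: [-0.4, -0.5, -0.5]
finger_gap: 1.002
```

Run:
```python
from h import *
s=get_state();print(s['ee_pos'],s['joint_pos'].round(3),R.from_rotvec(s['tool_rot']).as_matrix().round(3))
```

```text
[837.28880895  90.24604564 401.84375656] [ 0.012  0.842  0.122  0.014  2.076 -1.587] [[ 0.102 -0.994 -0.036]
 [ 0.013 -0.034  0.999]
 [-0.995 -0.102  0.01 ]]
```

>>> {"method": "servo_tool", "body": {"series": [-0.7,-1.0,0,0]}}

```text
clock: 8.05
ee_pos: [841.7, 88.1, 403.4]
tool_rot: [-1.279, 1.094, 1.152]
ft_force: [0.3, -0.0, -1.9]
finger_gap: 1.001
```

>>> {"method": "servo_tool", "body": {"series": [-0.7,-1.0,0,0,-0.7,-1.0,0,0,-0.7,-1.0,0,0,-0.7,-1.0,0,0,-0.7,-1.0,0,0,-0.7,-1.0,0,0]}}

```text
clock: 8.55
ee_pos: [831.9, 75.6, 439.0]
tool_rot: [-1.294, 1.062, 1.123]
ft_force: [0.2, -0.4, -0.1]
finger_gap: 1.0
```

Run:
```python
from h import *
s=get_state();print(s['ee_pos'],s['joint_pos'].round(3),R.from_rotvec(s['tool_rot']).as_matrix().round(3))
```

```text
[831.85090074  75.5967119  438.96141371] [-0.009  0.798  0.121  0.023  2.062 -1.602] [[ 0.159 -0.987 -0.036]
 [ 0.019 -0.034  0.999]
 [-0.987 -0.16   0.013]]
```

>>> {"method": "servo_tool", "body": {"series": [-0.5,-1.0,0,0,-0.5,-1.0,0,0]}}

```text
clock: 8.72
ee_pos: [840.6, 72.4, 442.9]
tool_rot: [-1.307, 1.036, 1.099]
ft_force: [-0.2, -0.4, 0.4]
finger_gap: 1.002
```

>>> {"method": "servo_tool", "body": {"series": [-0.5,-1.0,0,0,-0.5,-1.0,0,0]}}

```text
clock: 8.88
ee_pos: [847.4, 69.3, 448.0]
tool_rot: [-1.317, 1.012, 1.077]
ft_force: [0.0, -0.2, -0.8]
finger_gap: 1.001
```

>>> {"method": "servo_tool", "body": {"series": [-0.5,-1.0,0,0,-0.5,-1.0,0,0]}}

```text
clock: 9.05
ee_pos: [852.7, 66.3, 456.0]
tool_rot: [-1.328, 0.987, 1.054]
ft_force: [1.3, -0.1, 0.7]
finger_gap: 0.999
```

>>> {"method": "servo_tool", "body": {"series": [-0.5,-1.0,0,0,-0.5,-1.0,0,0]}}

```text
clock: 9.22
ee_pos: [856.9, 63.6, 465.7]
tool_rot: [-1.339, 0.962, 1.031]
ft_force: [-0.1, -0.2, 0.2]
finger_gap: 1.0
```

Run:
```python
from h import *
s=get_state();print(s['ee_pos'],s['joint_pos'].round(3),R.from_rotvec(s['tool_rot']).as_matrix().round(3))
```

```text
[856.87037855  63.58124359 465.67299909] [-0.029  0.775  0.122  0.04   1.959 -1.614] [[ 0.282 -0.959 -0.037]
 [ 0.029 -0.031  0.999]
 [-0.959 -0.283  0.019]]
```

It works: about 0.03 rad of lean per short call. Continuing.

>>> {"method": "servo_tool", "body": {"series": [-0.2,-1.0,0.1,0,-0.2,-1.0,0.1,0]}}

```text
clock: 9.38
ee_pos: [871.9, 69.2, 460.8]
tool_rot: [-1.349, 0.937, 1.007]
ft_force: [0.4, 0.5, -0.1]
finger_gap: 1.0
```

>>> {"method": "servo_tool", "body": {"series": [-0.2,-1.0,0.1,0,-0.2,-1.0,0.1,0]}}

```text
clock: 9.55
ee_pos: [885.6, 74.9, 456.3]
tool_rot: [-1.358, 0.913, 0.986]
ft_force: [-1.1, -0.3, 0.4]
finger_gap: 0.998
```

>>> {"method": "servo_tool", "body": {"series": [-0.2,-1.0,0.1,0,-0.2,-1.0,0.1,0]}}

```text
clock: 9.72
ee_pos: [897.3, 79.7, 455.9]
tool_rot: [-1.368, 0.887, 0.962]
ft_force: [-0.9, 0.7, 0.7]
finger_gap: 0.997
```

>>> {"method": "servo_tool", "body": {"series": [-0.2,-1.0,0.1,0,-0.2,-1.0,0.1,0]}}

```text
clock: 9.88
ee_pos: [907.4, 84.1, 458.2]
tool_rot: [-1.377, 0.861, 0.938]
ft_force: [0.3, 0.4, 0.6]
finger_gap: 0.999
```

>>> {"method": "servo_tool", "body": {"series": [-0.2,-1.0,0.1,0,-0.2,-1.0,0.1,0]}}

```text
clock: 10.05
ee_pos: [916.0, 88.0, 462.7]
tool_rot: [-1.386, 0.834, 0.914]
ft_force: [-0.7, 0.3, 0.1]
finger_gap: 1.003
```

>>> {"method": "servo_tool", "body": {"series": [-0.2,-1.0,0.1,0,-0.2,-1.0,0.1,0]}}

```text
clock: 10.22
ee_pos: [923.3, 91.6, 469.4]
tool_rot: [-1.395, 0.807, 0.89]
ft_force: [0.5, -0.7, 0.6]
finger_gap: 0.996
```

Run:
```python
from h import *
s=get_state();print(s['ee_pos'],s['joint_pos'].round(3),R.from_rotvec(s['tool_rot']).as_matrix().round(3))
```

```text
[923.26526253  91.57531131 469.41359055] [ 1.000e-03  7.980e-01  1.220e-01  4.500e-02  1.742e+00 -1.585e+00] [[ 0.461 -0.887 -0.042]
 [ 0.045 -0.024  0.999]
 [-0.887 -0.462  0.029]]
```

>>> {"method": "servo_tool", "body": {"series": [0.0,-1.0,0.05,0,0.0,-1.0,0.05,0]}}

```text
clock: 10.38
ee_pos: [938.4, 92.0, 466.3]
tool_rot: [-1.404, 0.78, 0.865]
ft_force: [0.1, 0.5, 0.6]
finger_gap: 1.003
```

>>> {"method": "servo_tool", "body": {"series": [0.0,-1.0,0.05,0,0.0,-1.0,0.05,0]}}

```text
clock: 10.55
ee_pos: [952.0, 92.0, 463.8]
tool_rot: [-1.412, 0.754, 0.842]
ft_force: [0.4, 0.4, -0.0]
finger_gap: 1.0
```

>>> {"method": "servo_tool", "body": {"series": [0.0,-1.0,0.05,0,0.0,-1.0,0.05,0]}}

```text
clock: 10.72
ee_pos: [963.5, 92.1, 465.5]
tool_rot: [-1.419, 0.727, 0.817]
ft_force: [-0.9, 0.0, -0.3]
finger_gap: 1.0
```

>>> {"method": "servo_tool", "body": {"series": [0.1,-1.0,0.05,0,0.1,-1.0,0.05,0]}}

```text
clock: 10.88
ee_pos: [977.5, 92.7, 463.6]
tool_rot: [-1.427, 0.699, 0.792]
ft_force: [-1.3, -0.4, -0.3]
finger_gap: 1.001
```

>>> {"method": "servo_tool", "body": {"series": [0.1,-1.0,0.05,0,0.1,-1.0,0.05,0]}}

```text
clock: 11.05
ee_pos: [989.8, 93.1, 463.3]
tool_rot: [-1.434, 0.673, 0.768]
ft_force: [0.2, 0.2, 0.3]
finger_gap: 0.997
```

>>> {"method": "servo_tool", "body": {"series": [0.1,-1.0,0.05,0,0.1,-1.0,0.05,0]}}

```text
clock: 11.22
ee_pos: [1000.2, 93.3, 466.3]
tool_rot: [-1.441, 0.646, 0.743]
ft_force: [-0.9, 0.1, 0.3]
finger_gap: 1.0
```

Run:
```python
from h import *
s=get_state();M=R.from_rotvec(s['tool_rot']).as_matrix();print(s['ee_pos'],s['joint_pos'].round(3),M.round(3),np.arccos(-M[2,0]))
```

```text
[1000.22367853   93.32171642  466.25647491] [-0.002  0.844  0.122  0.062  1.496 -1.59 ] [[ 0.627 -0.778 -0.048]
 [ 0.061 -0.013  0.998]
 [-0.777 -0.629  0.039]] 0.6812469610811779
```

>>> {"method": "servo_tool", "body": {"series": [0.1,-1.0,0.0,0,0.1,-1.0,0.0,0]}}

```text
clock: 11.38
ee_pos: [1009.2, 89.7, 471.7]
tool_rot: [-1.448, 0.619, 0.718]
ft_force: [-0.3, 0.5, 0.3]
finger_gap: 1.002
```

>>> {"method": "servo_tool", "body": {"series": [0.1,-1.0,0.0,0,0.1,-1.0,0.0,0]}}

```text
clock: 11.55
ee_pos: [1016.7, 85.9, 479.2]
tool_rot: [-1.454, 0.592, 0.693]
ft_force: [-1.4, 0.5, 0.8]
finger_gap: 0.998
```

>>> {"method": "servo_tool", "body": {"series": [0,0,0,0,0,0,0,0]}}

```text
clock: 11.72
ee_pos: [1016.2, 85.9, 479.4]
tool_rot: [-1.454, 0.593, 0.693]
ft_force: [-0.8, -0.2, 0.2]
finger_gap: 1.005
```

Run:
```python
from h import *
s=get_state();M=R.from_rotvec(s['tool_rot']).as_matrix();print(s['ee_pos'],s['joint_pos'].round(3),M.round(3),np.arccos(-M[2,0]))
c=get_calibration("wrist");print(M.T@(c['position']-s['ee_pos']), (M.T@R.from_rotvec(c['rotation']).as_matrix()).round(3))
```

```text
[1016.19008497   85.91926022  479.42027755] [-0.013  0.845  0.122  0.074  1.431 -1.599] [[ 0.677 -0.735 -0.05 ]
 [ 0.065 -0.009  0.998]
 [-0.734 -0.678  0.042]] 0.7472167294282516
[-125.89088049   74.8850911     1.36724448] [[ 0.    -0.294  0.956]
 [ 0.001 -0.956 -0.294]
 [ 1.     0.001  0.   ]]
```

The lean is 42.8° and stays put. Moving back over the lid to the robot's side, high.

Run:
```python
from h import *
plan((450,112,420));plan((450,112,200))
```

```text
clock 11.72 at [1016.2   85.9  479.4] F [-0.8 -0.2  0.2] gap 1.005
shift [-0.3378  0.4561  0.0519] len 0.5699
clock 11.72 at [1016.2   85.9  479.4] F [-0.8 -0.2  0.2] gap 1.005
shift [-0.1764  0.6053  0.0428] len 0.6319
```

>>> {"method": "servo_tool", "body": {"series": [-0.338,0.456,0.052,0,-0.338,0.456,0.052,0,-0.338,0.456,0.052,0,-0.338,0.456,0.052,0,-0.338,0.456,0.052,0,-0.338,0.456,0.052,0,-0.338,0.456,0.052,0,-0.338,0.456,0.052,0,-0.338,0.456,0.052,0,-0.338,0.456,0.052,0,-0.338,0.456,0.052,0,-0.338,0.456,0.052,0,-0.338,0.456,0.052,0,-0.338,0.456,0.052,0,-0.338,0.456,0.052,0,-0.338,0.456,0.052,0,-0.338,0.456,0.052,0,-0.338,0.456,0.052,0]}}

```text
clock: 13.22
ee_pos: [447.3, 112.5, 420.8]
tool_rot: [-1.455, 0.589, 0.691]
ft_force: [-0.0, 0.5, 0.1]
finger_gap: 1.0
```

Run:
```python
from h import *
s=get_state();M=R.from_rotvec(s['tool_rot']).as_matrix();print(s['joint_pos'].round(3),M.round(3))
plan((480,112,190))
im=camera("wrist");cv2.imwrite("pics/w5.png",im[:,:,::-1])
```

```text
[ 0.065 -0.558  1.833  0.024  1.116 -1.543] [[ 0.679 -0.732 -0.051]
 [ 0.066 -0.009  0.998]
 [-0.731 -0.681  0.042]]
clock 13.22 at [447.3 112.5 420.8] F [-0.   0.5  0.1] gap 1.0
shift [ 0.1908  0.1333 -0.0118] len 0.2331
```

View pics/w5.png

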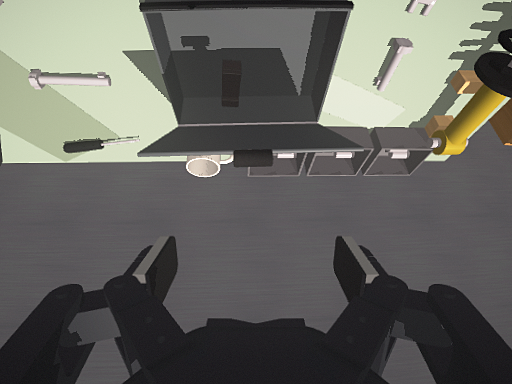

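The wrist view, upside down with +y to the right, looks into the open box. A dark saddle shape lies at about (231,83), with the lid roller at (253,158). Zooming in and fitting it.

Run:
```python
from h import *
im=camera("wrist");c=get_calibration("wrist");np.save("c5.npy",c,allow_pickle=True)
a=cv2.convertScaleAbs(im,alpha=2.0)
ex=np.array([np.cos(.035),np.sin(.035),0]);ey=np.array([-ex[1],ex[0],0]);o=np.array([600.4,122.2,0])
W=lambda x,y,z:o+x*ex+y*ey+[0,0,z]
x0,y0,k=140,0,3.6
big=cv2.resize(a[y0:160,x0:360,::-1],None,fx=k,fy=k,interpolation=cv2.INTER_CUBIC)
cv2.imwrite("pics/w5b.png",big)
Q=[W(x,y,80) for x,y in((-110,-140),(-110,140))]+[W(x,y,4) for x,y in((106,136),(106,-136),(-106,0),(10,0),(90,0))]
print(proj("wrist",Q,c).round(1), ((proj("wrist",Q,c)-[x0,y0])*k).round(0))
```

```text
[[139.6   8.1]
 [351.    6.9]
 [310.1  94.8]
 [182.4  96.8]
 [245.4 -16.5]
 [246.2  54.2]
 [246.6  89.4]] [[ -1.  29.]
 [760.  25.]
 [612. 341.]
 [153. 349.]
 [379. -60.]
 [382. 195.]
 [384. 322.]]
```

View pics/w5b.png

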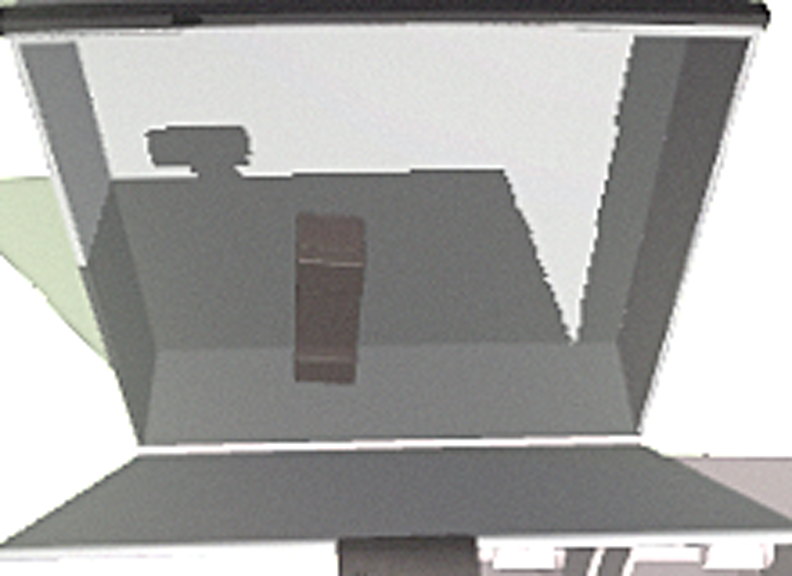

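Run:
```python
from h import *
c=np.load("c5.npy",allow_pickle=True).item()
ex=np.array([np.cos(.035),np.sin(.035),0]);ey=np.array([-ex[1],ex[0],0]);o=np.array([600.4,122.2,0])
L=lambda P:np.c_[(P-o)@ex,(P-o)@ey]
f=lambda p:np.array(p)/3.6+[140,0]-.36
print(L(ray("wrist",f([(297,213),(366,216)]),4,c)).round(1))
print(L(ray("wrist",f([(299,260),(365,264),(295,381),(355,383)]),44,c)).round(1))
```

```text
[[ 18.7 -44.6]
 [ 21.   -9.2]]
[[ 17.2 -42.6]
 [ 20.1 -10.3]
 [ 95.5 -51.4]
 [ 97.8 -18. ]]
```

Jaw located: box-local centre ≈ (58, −31) mm, yaw ≈ −0.10 relative to the box. Front width reads 33–35 mm and length 78–80 mm, matching the given sizes, and x lies in the stated 40–60 mm. I'll approach along the tool axis.

Run:
```python
from h import *
plan((508,78.5,187))
```

```text
clock 13.32 at [449.9 112.3 420.2] F [ 0.6 -0.4 -0.6] gap 0.998
shift [ 0.2079  0.1163 -0.0463] len 0.2427
```

>>> {"method": "servo_tool", "body": {"series": [0.208,0.116,-0.046,-0.06,0.208,0.116,-0.046,-0.06,0.208,0.116,-0.046,-0.06,0.208,0.116,-0.046,-0.06,0.208,0.116,-0.046,-0.06,0.208,0.116,-0.046,-0.06,0.208,0.116,-0.046,-0.06,0.208,0.116,-0.046,-0.06,0.208,0.116,-0.046,-0.06,0.208,0.116,-0.046,-0.06]}}

```text
clock: 14.15
ee_pos: [509.3, 78.9, 189.1]
tool_rot: [-1.511, 0.573, 0.714]
ft_force: [-1.0, 0.9, 0.1]
finger_gap: 1.001
```

Run:
```python
from h import *
s=get_state();M=R.from_rotvec(s['tool_rot']).as_matrix();print(M.round(3))
plan((657.5,93,30));print(R.from_rotvec(s['tool_rot']).as_matrix()[:,0]*-150+[657.5,93,30])
im=camera("wrist");cv2.imwrite("pics/w6.png",im[:,:,::-1])
im=camera("scene");cv2.imwrite("pics/s6.png",im[:,:,::-1])
```

```text
[[ 0.68  -0.728 -0.095]
 [ 0.065 -0.069  0.996]
 [-0.731 -0.683  0.001]]
clock 14.15 at [509.3  78.9 189.1] F [-1.   0.9  0.1] gap 1.001
shift [ 2.179e-01 -2.000e-04 -1.000e-04] len 0.2179
[555.57029714  83.26040825 139.61512682]
```

View pics/w6.png

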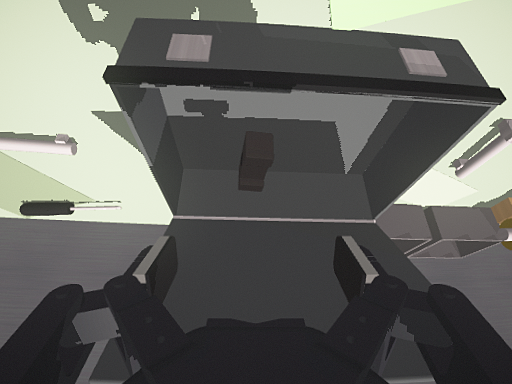

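View pics/s6.png

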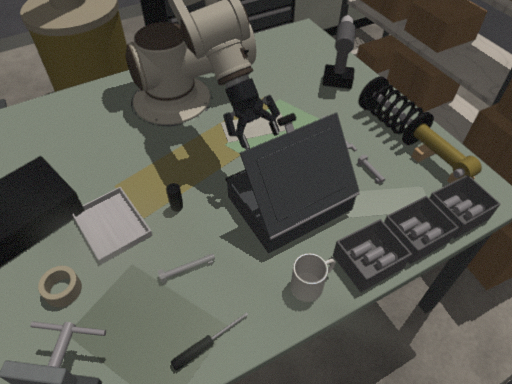

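The jaw sits at (255,160), centred between the open fingers, and the hand is clear of the lid. One finer check of its position from here.

Run:
```python
from h import *
c=get_calibration("wrist")
im=cv2.imread("pics/w6.png");a=cv2.convertScaleAbs(im,alpha=3)
big=cv2.resize(a[90:215,200:310],None,fx=6,fy=6,interpolation=cv2.INTER_CUBIC)
# model overlay
ct=np.array([659.5,93.2,0]);u=np.array([np.cos(-.068),np.sin(-.068),0]);v=np.array([-u[1],u[0],0])
P=[ct+x*u+y*v+[0,0,z] for x,y,z in((-40,-17,4),(-40,17,4),(-40,-17,44),(-40,17,44),(-22,-17,44),(-22,17,44),(40,-17,44),(40,17,44))]
for p in (proj("wrist",P,c)-[200,90]+.5)*6: cv2.circle(big,tuple(int(q) for q in p),3,(0,0,255),-1)
cv2.imwrite("pics/w6b.png",big)
```

```text
(no output)
```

View pics/w6b.png

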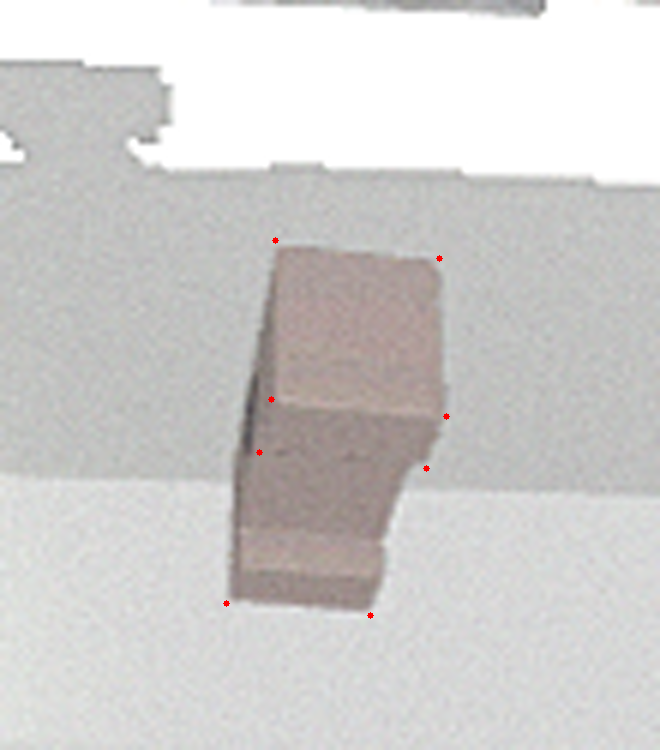

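The model fits within about 1 px (1–2 mm). Inserting.

>>> {"method": "servo_tool", "body": {"series": [0.03,0,0,0,0.06,0,0,0,0.09,0,0,0,0.12,0,0,0,0.15,0,0,0,0.18,0,0,0,0.19,0,0,0,0.19,0,0,0]}}

```text
clock: 14.92
ee_pos: [637.9, 91.4, 45.8]
tool_rot: [-1.509, 0.576, 0.718]
ft_force: [0.1, 0.2, -0.1]
finger_gap: 0.999
```

>>> {"method": "servo_tool", "body": {"series": [0.01,0,0,0,0.02,0,0,0,0.028,0,0,0,0.028,0,0,0,0.028,0,0,0]}}

```text
clock: 15.33
ee_pos: [656.9, 92.0, 30.4]
tool_rot: [-1.508, 0.576, 0.721]
ft_force: [-0.6, 0.4, 0.6]
finger_gap: 0.999
```

Run:
```python
from h import *
plan((657.5,93,26))
im=camera("wrist");cv2.imwrite("pics/w7.png",cv2.convertScaleAbs(im[:,:,::-1],alpha=2))
```

```text
clock 15.33 at [656.9  92.   30.4] F [-0.6  0.4  0.6] gap 0.999
shift [0.0037 0.0024 0.0009] len 0.0045
```

View pics/w7.png

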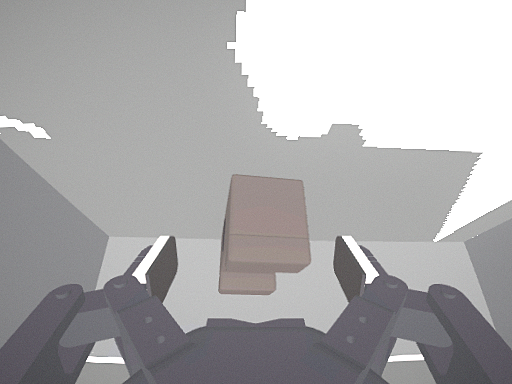

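The jaw lies between the pads (cols 225–305, between 177 and 335). Lowering 3 mm and closing.

>>> {"method": "servo_tool", "body": {"series": [0.003,0.002,0.001,0,0.003,0.002,0.001,0]}}

```text
clock: 15.55
ee_pos: [657.4, 92.6, 27.5]
tool_rot: [-1.507, 0.577, 0.724]
ft_force: [0.2, 0.7, -0.7]
finger_gap: 1.003
```

>>> {"method": "servo_tool", "body": {"series": [0,0,0,0,0,0,0,0,0,0,0,0,0,0,0,0,0,0,0,0,0,0,0,0,0,0,0,0,0,0,0,0,0,0,0,0,0,0,0,0], "hand": 1, "newtons": 40}}

```text
clock: 16.38
ee_pos: [657.7, 92.4, 27.4]
tool_rot: [-1.507, 0.578, 0.724]
ft_force: [-0.4, -0.1, 5.4]
finger_gap: 0.392
```

Run:
```python
from h import *
plan((657.5,93,26))
im=camera("wrist");cv2.imwrite("pics/w8.png",cv2.convertScaleAbs(im[:,:,::-1],alpha=2))
```

```text
clock 16.38 at [657.7  92.4  27.4] F [-0.4 -0.1  5.4] gap 0.392
shift [0.001  0.001  0.0006] len 0.0015
```

View pics/w8.png

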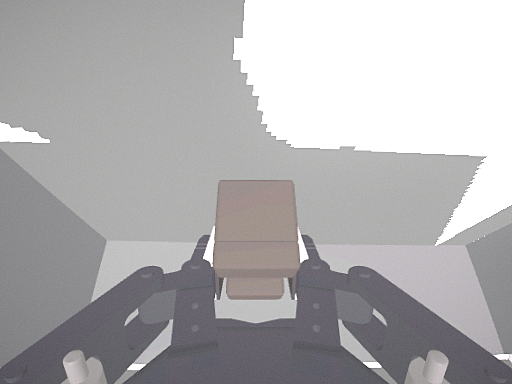

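The grip reads 33.3 mm, which fits the 34 mm jaw. Firming the grip, then lifting a little.

>>> {"method": "servo_tool", "body": {"series": [0,0,0,0,0,0,0,0,0,0,0,0,-0.004,-0.003,0,0,-0.007,-0.007,0,0,-0.011,-0.01,0,0,-0.015,-0.014,0,0,-0.015,-0.014,0,0,-0.015,-0.014,0,0], "hand": 1, "newtons": 90}}

```text
clock: 17.18
ee_pos: [657.3, 92.5, 47.3]
tool_rot: [-1.506, 0.578, 0.725]
ft_force: [0.2, 0.3, -5.9]
finger_gap: 0.379
```

Run:
```python
from h import *
plan((657.5,93,26));print(get_state()['moment'])
im=camera("wrist");cv2.imwrite("pics/w9.png",cv2.convertScaleAbs(im[:,:,::-1],alpha=2))
```

```text
clock 17.18 at [657.3  92.5  47.3] F [ 0.2  0.3 -5.9] gap 0.379
shift [0.0159 0.0142 0.0004] len 0.0213
[-0.09359549  0.94251533  0.07010242]
```

View pics/w9.png

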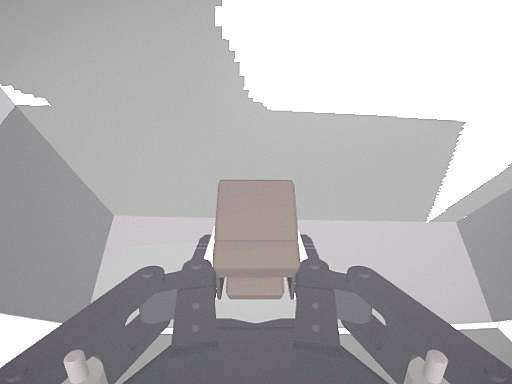

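The jaw hangs level in the hand at 5.9 N. Backing out along the approach line.

>>> {"method": "servo_tool", "body": {"series": [-0.02,0,0,0,-0.045,0,0,0,-0.07,0,0,0,-0.095,0,0,0,-0.12,0,0,0,-0.145,0,0,0,-0.17,0,0,0,-0.195,0,0,0,-0.22,0,0,0,-0.245,0,0,0,-0.26,0,0,0,-0.26,0,0,0,-0.26,0,0,0]}}

```text
clock: 18.32
ee_pos: [482.9, 74.7, 239.7]
tool_rot: [-1.507, 0.577, 0.724]
ft_force: [-0.3, 0.9, -6.5]
finger_gap: 0.381
```

Run:
```python
from h import *
s=get_state();M=R.from_rotvec(s['tool_rot']).as_matrix();print(M.round(3),s['joint_pos'].round(3))
plan((436,-343,220))
im=camera("top");cv2.imwrite("pics/t10.png",im[:,:,::-1])
```

```text
[[ 0.672 -0.734 -0.097]
 [ 0.069 -0.069  0.995]
 [-0.737 -0.676  0.004]] [-0.084 -0.473  2.146  0.185  0.744 -1.839]
clock 18.32 at [482.9  74.7 239.7] F [-0.3  0.9 -6.5] gap 0.381
shift [-0.0457  0.0765 -0.4112] len 0.4208
```

View pics/t10.png

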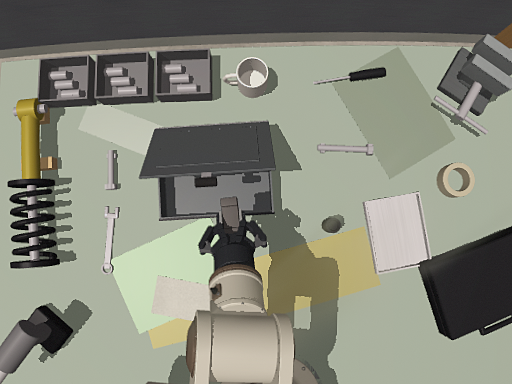

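The jaw is out and the box looks empty. Before crossing to the tray I check how tall the black case beside it is.

Run:
```python
import cv2
from h import crop
a=cv2.imread("pics/s6.png")[:,:,::-1]
import numpy as np
crop(cv2.convertScaleAbs(a,alpha=2),0,130,200,280,4,"pics/case_s.png")
b=cv2.imread("pics/t10.png")[:,:,::-1]
crop(cv2.convertScaleAbs(b,alpha=2),312,180,512,380,3,"pics/case_t.png")
```

```text
(no output)
```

View pics/case_s.png

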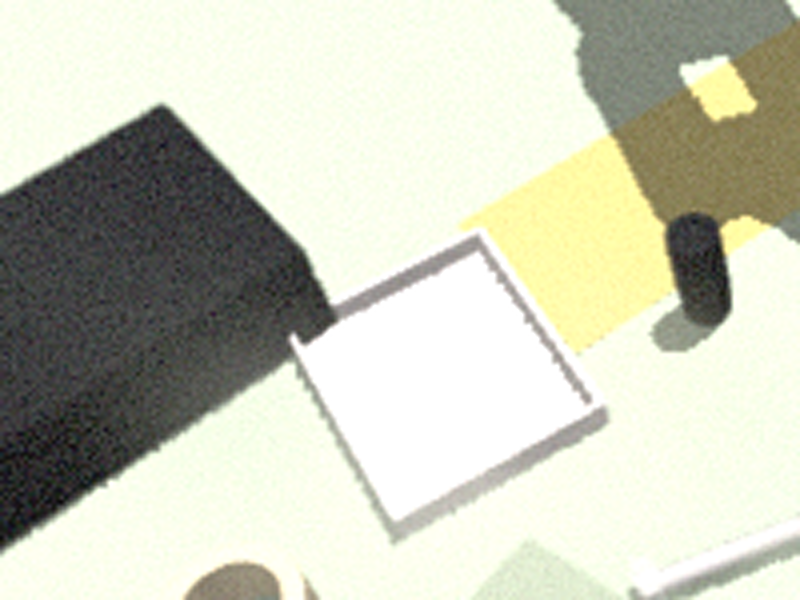

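View pics/case_t.png

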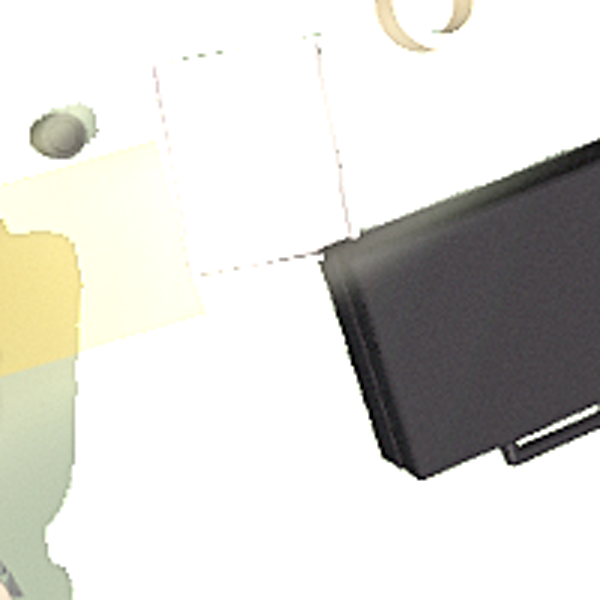

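Run:
```python
from h import *
def tri(pt,ps):
    A=[];
    for n,p in(("top",pt),("scene",ps)):
        a=ray(n,[p],0)[0];b=ray(n,[p],300)[0];A.append((a,(b-a)/300))
    zs=np.arange(0,300);d=[np.linalg.norm(A[0][0]+A[0][1]*z-A[1][0]-A[1][1]*z) for z in zs];i=int(np.argmin(d));print(zs[i],d[i],(A[0][0]+A[0][1]*i).round(0))
tri((434.7,266),(76,194));tri((452,338.5),(41,156))
```

```text
82 17.30644738118175 [ 351. -416.   82.]
83 1.456590510425392 [ 167. -458.   83.]
```

The case is about 85 mm tall with its edge at y ≈ −416, so the hand clears it if I place the jaw a little to the +y side of the tray. Crossing in two stages.

Run:
```python
from h import *
plan((465,-130,225));plan((452,-327,200))
```

```text
clock 18.37 at [483.   74.7 238.8] F [ 0.3 -0.7 -6.9] gap 0.381
shift [-0.0159  0.0367 -0.202 ] len 0.206
clock 18.37 at [483.   74.7 238.8] F [ 0.3 -0.7 -6.9] gap 0.381
shift [-0.0197  0.0767 -0.3969] len 0.4048
```

>>> {"method": "servo_tool", "body": {"series": [-0.001,0.003,-0.015,0,-0.003,0.006,-0.035,0,-0.005,0.01,-0.055,0,-0.007,0.014,-0.08,0,-0.009,0.018,-0.105,0,-0.011,0.023,-0.13,0,-0.013,0.028,-0.155,0,-0.015,0.033,-0.18,0,-0.016,0.037,-0.202,0,-0.016,0.037,-0.202,0,-0.016,0.037,-0.202,0]}}

```text
clock: 19.28
ee_pos: [464.6, -131.6, 223.8]
tool_rot: [-1.503, 0.581, 0.724]
ft_force: [-0.6, -0.3, -5.8]
finger_gap: 0.381
```

Run:
```python
from h import *
s=get_state();M=R.from_rotvec(s['tool_rot']).as_matrix();print(M.round(3),s['joint_pos'].round(3))
plan((452,-327,200))
```

```text
[[ 0.67  -0.736 -0.094]
 [ 0.068 -0.065  0.996]
 [-0.739 -0.673  0.006]] [-0.788 -0.41   2.141  0.668  1.004 -2.701]
clock 19.28 at [ 464.6 -131.6  223.8] F [-0.6 -0.3 -5.8] gap 0.381
shift [-0.0041  0.0381 -0.1935] len 0.1973
```

Joint 6 is at −2.70, near its −2.81 limit, so this grasp can't reach the tray. I'll set the jaw down on clear bench beside the box, give the hand a half turn about its x (same grasp by symmetry), and regrip.

Run:
```python
from h import *
plan((430,-60,60));plan((430,-60,28))
```

```text
clock 19.28 at [ 464.6 -131.6  223.8] F [-0.6 -0.3 -5.8] gap 0.381
shift [0.1027 0.1311 0.0735] len 0.182
clock 19.28 at [ 464.6 -131.6  223.8] F [-0.6 -0.3 -5.8] gap 0.381
shift [0.1264 0.1526 0.0733] len 0.2113
```

>>> {"method": "servo_tool", "body": {"series": [0.005,0.006,0.015,0,0.012,0.015,0.035,0,0.025,0.03,0.055,0,0.042,0.05,0.073,0,0.06,0.075,0.073,0,0.078,0.1,0.073,0,0.092,0.12,0.073,0,0.103,0.131,0.073,0,0.103,0.131,0.073,0,0.103,0.131,0.073,0]}}

```text
clock: 20.12
ee_pos: [432.8, -47.2, 72.3]
tool_rot: [-1.502, 0.603, 0.729]
ft_force: [1.2, 0.0, -5.1]
finger_gap: 0.379
```

>>> {"method": "servo_tool", "body": {"series": [0.006,0.005,0,0,0.012,0.011,0,0,0.018,0.016,0,0,0.022,0.02,0,0,0.022,0.02,0,0,0.022,0.02,0,0]}}

```text
clock: 20.62
ee_pos: [433.7, -39.7, 52.1]
tool_rot: [-1.498, 0.623, 0.729]
ft_force: [-0.4, -0.1, -5.3]
finger_gap: 0.379
```

Run:
```python
from h import *
s=get_state();print(s['joint_pos'].round(3))
plan((430,-60,24))
im=camera("scene");crop(im,80,80,300,260,3,"pics/s11.png")
```

```text
[-0.547 -0.327  2.468  0.817  0.542 -2.81 ]
clock 20.62 at [433.7 -39.7  52.1] F [-0.4 -0.1 -5.3] gap 0.379
shift [ 0.0181  0.0223 -0.0199] len 0.0349
```

View pics/s11.png

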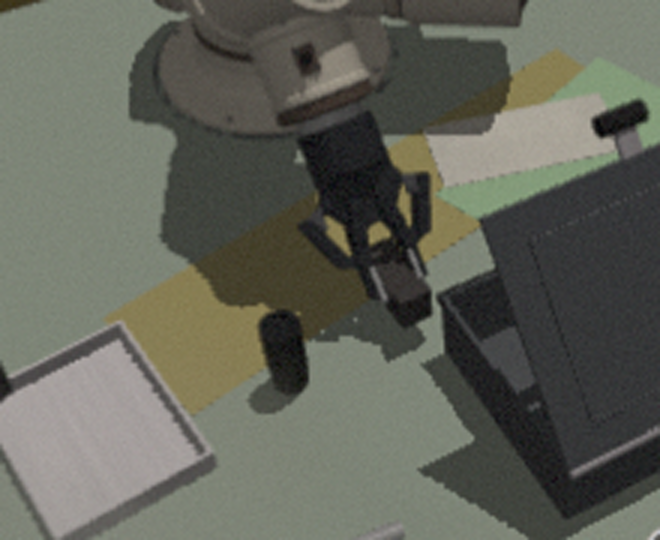

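Joint 6 hit its limit here and the pose drifted slightly. A spot with larger x beside the box keeps joint 6 well inside its range. Checking orientation and free space there.

Run:
```python
from h import *
print(ray("top",[(319,148.5),(371,149.5)],8).round(0))
s=get_state();M=R.from_rotvec(s['tool_rot']).as_matrix();print(M.round(3))
Rj=R.from_rotvec([-1.506,.578,.725]).as_matrix()
print(np.degrees(R.from_matrix(M@Rj.T).as_rotvec()).round(2))
plan((465,-60,150));plan((565,-80,130))
def fk_rot(q,T=None):
    return (R.from_euler('z',q[0])*R.from_euler('y',q[1]+q[2])*R.from_euler('z',q[3])*R.from_euler('y',q[4])*R.from_euler('z',q[5])).as_matrix()
# constant tool offset check
a=fk_rot([-.788,-.41,2.141,.668,1.004,-2.701]).T@R.from_rotvec([-1.503,.581,.724]).as_matrix()
b=fk_rot([-.084,-.473,2.146,.185,.744,-1.839]).T@R.from_rotvec([-1.507,.577,.724]).as_matrix()
print(a.round(2),b.round(2))
```

```text
[[ 661. -149.    8.]
 [ 655. -287.    8.]]
[[ 0.649 -0.757 -0.074]
 [ 0.045 -0.059  0.997]
 [-0.759 -0.651 -0.004]]
[-0.67  1.77 -1.36]
clock 20.67 at [433.8 -39.9  52.4] F [ 0.3 -0.1 -6.5] gap 0.379
shift [-0.0547 -0.086  -0.0228] len 0.1045
clock 20.67 at [433.8 -39.9  52.4] F [ 0.3 -0.1 -6.5] gap 0.379
shift [ 0.0245 -0.1475 -0.05  ] len 0.1577
[[-0.  0. -1.]
 [-0.  1.  0.]
 [ 1.  0. -0.]] [[-0.  0. -1.]
 [-0.  1.  0.]
 [ 1.  0. -0.]]
```

```bash
cat >> h.py <<'E'
from scipy.optimize import least_squares
D=np.array([[0,0,-1.],[0,1,0],[1,0,0]])
def fk(q,p):
    e=R.from_euler
    B=e('z',q[0])*e('y',q[1]);C=B*e('y',q[2]);W=C*e('z',q[3])*e('y',q[4])*e('z',q[5])
    M=W.as_matrix()@D
    P=e('z',q[0]).apply([p[0],p[1],p[2]])+B.apply([0,0,p[3]])+C.apply([p[5],0,p[4]])+p[6]*M[:,0]
    return P,M
data=[([241.04,521.79,247.7],[1.00402,.150975,1.43802,0,1.5538,-.13396]),([559.5,121.1,280.3],[.079,.137,1.389,0,1.616,-1.527]),
([560.29,121.07,500.93],[.078,.201,.869,0,2.071,-1.528]),([654.91,105.18,580],[.042,.597,.122,.004,2.397,-1.561]),([743.72,99.23,499.37],[.028,.714,.122,.008,2.255,-1.573]),
([1016.19,85.92,479.42],[-.013,.845,.122,.074,1.431,-1.599]),([447.3,112.5,420.8],[.065,-.558,1.833,.024,1.116,-1.543]),([482.9,74.7,239.7],[-.084,-.473,2.146,.185,.744,-1.839]),
([464.6,-131.6,223.8],[-.788,-.41,2.141,.668,1.004,-2.701]),([433.7,-39.7,52.1],[-.547,-.327,2.468,.817,.542,-2.81])]
def calib():
    r=least_squares(lambda p:np.concatenate([fk(q,p)[0]-P for P,q in data]),[0,76,200,450,400,0,310]);return r.x,np.abs(r.fun).max()
LO=np.array([-2.8,-.68,.12,-1.39,.16,-2.81]);HI=np.array([2.8,2.1,2.68,4.53,2.79,2.81])
def ik(P,M,p,q0):
    def f(q):
        a,b=fk(q,p);return np.concatenate([(a-P)/100,R.from_matrix(b@M.T).as_rotvec()*3])
    r=least_squares(f,np.clip(q0,LO+.01,HI-.01),bounds=(LO,HI));return r.x,np.abs(r.fun).max()
E
python3 - <<'E'
from h import *
p,e=calib();print(p.round(1),e)
s=get_state();M=R.from_rotvec([-1.507,.577,.724]).as_matrix();F=M@np.diag([1,-1,-1])
q0=np.array([-.3,-.3,2.1,.5,1,-2.])
for P in [(565,-80,130),(565,-80,25),(540,-80,25),(600,-80,25),(452,-327,200),(452,-327,120),(452,-327,25)]:
    for m,q6 in((M,-2.),(F,.8)):
        q0[5]=q6;q,r=ik(np.array(P),m,p,q0);print(P,q.round(2),"res",r.round(4))
E
```

```text
[  0.   76.8 161.1 477.7 499.5  70.8 305.5] 0.3675812581483342
(565, -80, 130) [-0.48 -0.11  2.13  0.73  0.6  -2.65] res 0.0
(565, -80, 130) [-0.48 -0.11  2.13  0.73  0.6   0.49] res 0.0
(565, -80, 25) [-0.43  0.07  2.18  0.88  0.4  -2.81] res 0.165
(565, -80, 25) [-0.48  0.09  2.22  1.14  0.42  0.02] res 0.0
(540, -80, 25) [-0.45  0.02  2.23  0.86  0.42 -2.81] res 0.1843
(540, -80, 25) [-0.51  0.04  2.27  1.15  0.44 -0.01] res 0.0
(600, -80, 25) [-0.41  0.14  2.11  0.89  0.39 -2.81] res 0.1338
(600, -80, 25) [-0.44  0.15  2.14  1.11  0.4   0.08] res 0.0
(452, -327, 200) [-1.03 -0.1   1.89  0.62  1.09 -2.81] res 0.3211
(452, -327, 200) [-1.14 -0.08  1.94  0.78  1.13  0.05] res 0.0
(452, -327, 120) [-0.98 -0.03  1.97  0.6   0.93 -2.81] res 0.4784
(452, -327, 120) [-1.14  0.02  2.03  0.86  1.   -0.11] res 0.0
(452, -327, 25) [-0.92  0.11  2.02  0.58  0.75 -2.81] res 0.6859
(452, -327, 25) [-1.14  0.19  2.1   1.    0.86 -0.34] res 0.0
```

Run:
```python
from h import *
p,e=calib()
M=R.from_rotvec([-1.507,.577,.724]).as_matrix();F=M@np.diag([1,-1,-1])
q0=np.array([-.1,-.3,2.4,.2,.5,-2.])
for P in [(435,60,25),(435,110,25),(435,160,25),(435,200,25),(420,110,25),(560,60,30),(657,92,27),(580,-80,45)]:
    for m,q6 in((M,-2.),(F,.8)):
        q0[5]=q6;q,r=ik(np.array(P),m,p,q0);print(P,q.round(2),"res",r.round(4))
```

```text
(435, 60, 25) [-0.17 -0.25  2.52  0.87  0.24 -2.62] res 0.0
(435, 60, 25) [-0.17 -0.25  2.52  0.87  0.24  0.52] res 0.0
(435, 110, 25) [ 0.04 -0.22  2.48  0.28  0.16 -1.89] res 0.0354
(435, 110, 25) [ 0.04 -0.22  2.48  0.28  0.16  1.26] res 0.0354
(435, 160, 25) [ 0.26 -0.15  2.44 -0.74  0.16 -0.71] res 0.0063
(435, 160, 25) [ 0.26 -0.15  2.44 -0.74  0.16  2.43] res 0.0063
(435, 200, 25) [ 0.4  -0.09  2.39 -1.03  0.23 -0.32] res 0.0
(435, 200, 25) [ 0.39 -0.09  2.39 -1.03  0.23  2.81] res 0.0024
(420, 110, 25) [ 0.05 -0.26  2.51  0.23  0.16 -1.83] res 0.0202
(420, 110, 25) [ 0.05 -0.26  2.51  0.23  0.16  1.31] res 0.0202
(560, 60, 30) [-0.11  0.04  2.25  0.88  0.18 -2.59] res 0.0
(560, 60, 30) [-0.11  0.04  2.25  0.88  0.18  0.55] res 0.0
(657, 92, 27) [-0.01  0.24  2.03  0.51  0.16 -2.15] res 0.0003
(657, 92, 27) [-0.01  0.24  2.03  0.51  0.16  0.99] res 0.0003
(580, -80, 45) [-0.44  0.06  2.15  0.88  0.43 -2.81] res 0.0964
(580, -80, 45) [-0.46  0.07  2.17  1.03  0.44  0.16] res 0.0
```

My fitted arm model (0.4 mm residual) confirms the tray is reachable with the half-turned hand only. It also shows a set-down spot at about (428, 60), clear in front of the box, that is reachable both ways.

Run:
```python
from h import *
p,e=calib();s=get_state()
M=R.from_rotvec(s['tool_rot']).as_matrix();F=M@np.diag([1,-1,-1])
for m,q6 in((M,-2.6),(F,.5)):
  for P in[(430,60,140),(428,60,60),(428,60,27)]:
    q,r=ik(np.array(P),m,p,[-.17,-.3,2.4,.7,.4,q6]);print(P,q.round(2),r.round(4))
plan((430,60,140)); plan((433,-20,110))
```

```text
(430, 60, 140) [-0.13 -0.52  2.37  0.23  0.61 -1.92] 0.0
(428, 60, 60) [-0.13 -0.37  2.47  0.38  0.36 -2.09] 0.0
(428, 60, 27) [-0.13 -0.28  2.51  0.56  0.25 -2.28] 0.0
(430, 60, 140) [-0.13 -0.52  2.37  0.23  0.61  1.22] 0.0
(428, 60, 60) [-0.13 -0.37  2.47  0.38  0.36  1.05] 0.0
(428, 60, 27) [-0.13 -0.28  2.51  0.56  0.25  0.87] 0.0
clock 20.67 at [433.8 -39.9  52.4] F [ 0.3 -0.1 -6.5] gap 0.379
shift [-0.0645 -0.0601  0.0995] len 0.1329
clock 20.67 at [433.8 -39.9  52.4] F [ 0.3 -0.1 -6.5] gap 0.379
shift [-0.0434 -0.0381  0.0196] len 0.061
```

>>> {"method": "servo_tool", "body": {"series": [-0.02,-0.018,0.008,0,-0.043,-0.038,0.02,0,-0.05,-0.044,0.04,0,-0.056,-0.05,0.06,0,-0.062,-0.057,0.085,0,-0.065,-0.06,0.1,0,-0.065,-0.06,0.1,0,-0.065,-0.06,0.1,0]}}

```text
clock: 21.33
ee_pos: [429.4, 61.5, 140.7]
tool_rot: [-1.5, 0.621, 0.73]
ft_force: [0.2, 0.1, -6.3]
finger_gap: 0.38
```

Run:
```python
from h import *
print(get_state()['joint_pos'].round(3),get_state()['tool_rot'])
plan((428,60,32));
```

```text
[-0.129 -0.525  2.366  0.227  0.613 -1.918] [-1.50000606  0.62119687  0.73029784]
clock 21.33 at [429.4  61.5 140.7] F [ 0.2  0.1 -6.3] gap 0.38
shift [ 0.0815  0.0719 -0.0008] len 0.1087
```

>>> {"method": "servo_tool", "body": {"series": [0.015,0.013,0,0,0.03,0.026,0,0,0.045,0.04,0,0,0.06,0.053,0,0,0.073,0.064,0,0,0.081,0.071,0,0,0.081,0.071,0,0,0.081,0.071,0,0,0.081,0.071,0,0]}}

```text
clock: 22.08
ee_pos: [428.9, 59.2, 33.3]
tool_rot: [-1.498, 0.624, 0.727]
ft_force: [0.6, -0.4, -5.4]
finger_gap: 0.381
```

>>> {"method": "servo_tool", "body": {"series": [0.001,0.001,0,0,0.002,0.002,0,0,0.003,0.003,0,0,0.003,0.003,0,0]}}

```text
clock: 22.42
ee_pos: [428.1, 59.8, 28.4]
tool_rot: [-1.499, 0.623, 0.728]
ft_force: [-0.1, -0.9, -6.4]
finger_gap: 0.377
```

Run:
```python
from h import *
print(get_state()['joint_pos'].round(3))
plan((428,60,24));
```

```text
[-0.135 -0.281  2.504  0.547  0.256 -2.266]
clock 22.42 at [428.1  59.8  28.4] F [-0.1 -0.9 -6.4] gap 0.377
shift [0.0033 0.0029 0.0002] len 0.0044
```

>>> {"method": "servo_tool", "body": {"series": [0.001,0.001,0,0,0.0015,0.0015,0,0,0.0015,0.0015,0,0]}}

```text
clock: 22.67
ee_pos: [427.8, 59.8, 26.0]
tool_rot: [-1.498, 0.624, 0.729]
ft_force: [-0.6, -0.3, -6.4]
finger_gap: 0.38
```

>>> {"method": "servo_tool", "body": {"series": [0.0005,0.0005,0,0,0.001,0.001,0,0,0.001,0.001,0,0]}}

```text
clock: 22.92
ee_pos: [427.9, 59.8, 24.8]
tool_rot: [-1.499, 0.623, 0.728]
ft_force: [-0.9, 0.0, -3.9]
finger_gap: 0.381
```

>>> {"method": "servo_tool", "body": {"series": [0.0005,0.0005,0,0,0.001,0.001,0,0,0.001,0.001,0,0]}}

```text
clock: 23.17
ee_pos: [428.6, 59.6, 24.4]
tool_rot: [-1.499, 0.622, 0.726]
ft_force: [-6.7, 1.6, 9.2]
finger_gap: 0.383
```

The jaw is on the bench (force turned to +9 N). Release, rise, and view.

>>> {"method": "servo_tool", "body": {"series": [0,0,0,0,0,0,0,0,0,0,0,0,0,0,0,0,0,0,0,0,0,0,0,0], "hand": -1}}

```text
clock: 23.67
ee_pos: [427.8, 59.7, 23.4]
tool_rot: [-1.499, 0.624, 0.728]
ft_force: [0.3, -0.4, -0.2]
finger_gap: 1.002
```

Run:
```python
from h import *
plan((428,60,150));
```

```text
clock 23.67 at [427.8  59.7  23.4] F [ 0.3 -0.4 -0.2] gap 1.002
shift [-0.0959 -0.0826 -0.0003] len 0.1266
```

>>> {"method": "servo_tool", "body": {"series": [-0.02,-0.017,0,0,-0.045,-0.039,0,0,-0.07,-0.06,0,0,-0.096,-0.083,0,0,-0.096,-0.083,0,0,-0.096,-0.083,0,0.12,-0.096,-0.083,0,0.24,-0.096,-0.083,0,0.36,-0.096,-0.083,0,0.48,-0.096,-0.083,0,0.6,-0.096,-0.083,0,0.72,-0.096,-0.083,0,0.84,-0.096,-0.083,0,0.96,-0.096,-0.083,0,1.08,-0.096,-0.083,0,1.2,-0.096,-0.083,0,1.32,-0.096,-0.083,0,1.44,-0.096,-0.083,0,1.56,-0.096,-0.083,0,1.56]}}

```text
clock: 25.25
ee_pos: [428.2, 60.4, 150.2]
tool_rot: [-0.04, 0.861, 0.069]
ft_force: [0.6, 0.1, 1.0]
finger_gap: 1.0
```

>>> {"method": "servo_tool", "body": {"series": [0,0,0,0.12,0,0,0,0.24,0,0,0,0.36,0,0,0,0.48,0,0,0,0.6,0,0,0,0.72,0,0,0,0.84,0,0,0,0.96,0,0,0,1.08,0,0,0,1.2,0,0,0,1.32,0,0,0,1.44,0,0,0,1.56,0,0,0,1.58,0,0,0,1.58]}}

```text
clock: 26.5
ee_pos: [428.2, 60.4, 150.3]
tool_rot: [1.422, 0.723, -0.615]
ft_force: [-0.4, -0.4, 0.4]
finger_gap: 0.998
```

Run:
```python
from h import *
s=get_state();print(s['joint_pos'].round(3),R.from_rotvec(s['tool_rot']).as_matrix().round(3))
plan((428,60,24))
c=get_calibration("wrist");np.save("c12.npy",c,allow_pickle=True);im=camera("wrist");cv2.imwrite("pics/w12.png",cv2.convertScaleAbs(im[:,:,::-1],alpha=1.5))
im=camera("scene");cv2.imwrite("pics/s12.png",im[:,:,::-1])
```

```text
[-0.133 -0.542  2.354  0.218  0.643  1.229] [[ 0.649  0.756  0.078]
 [ 0.044  0.065 -0.997]
 [-0.759  0.651  0.009]]
clock 26.5 at [428.2  60.4 150.3] F [-0.4 -0.4  0.4] gap 0.998
shift [ 0.0957 -0.0824 -0.0007] len 0.1263
```

View pics/w12.png

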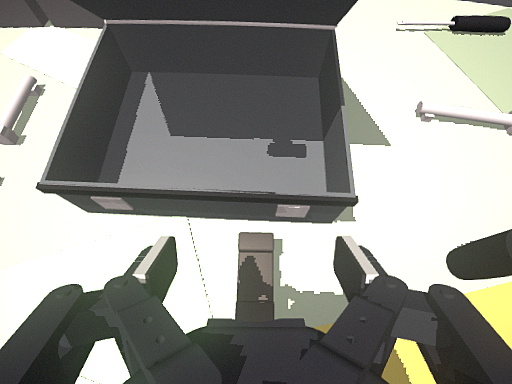

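View pics/s12.png

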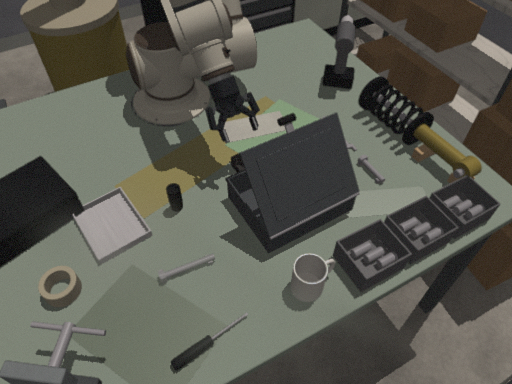

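The half turn worked: the box is empty and the jaw stands upright at (256,280), centred between the fingers. Regripping.

>>> {"method": "servo_tool", "body": {"series": [0.02,-0.017,0,0,0.04,-0.034,0,0,0.06,-0.052,0,0,0.08,-0.069,0,0,0.09,-0.077,0,0,0.095,-0.0815,0,0,0.095,-0.0815,0,0,0.095,-0.0815,0,0]}}

```text
clock: 27.27
ee_pos: [428.2, 59.7, 25.0]
tool_rot: [1.424, 0.723, -0.616]
ft_force: [0.6, 0.6, -0.9]
finger_gap: 1.002
```

>>> {"method": "servo_tool", "body": {"series": [0,0,0,0,0,0,0,0,0,0,0,0,0,0,0,0,0,0,0,0,0,0,0,0,0,0,0,0,0,0,0,0], "hand": 1, "newtons": 40}}

```text
clock: 27.93
ee_pos: [428.6, 59.6, 25.8]
tool_rot: [1.427, 0.721, -0.616]
ft_force: [-9.3, -0.9, 12.1]
finger_gap: 0.393
```

>>> {"method": "servo_tool", "body": {"series": [0,0,0,0,0,0,0,0,-0.004,0.003,0,0,-0.008,0.007,0,0,-0.016,0.014,0,0,-0.016,0.014,0,0,-0.016,0.014,0,0], "hand": 1, "newtons": 90}}

```text
clock: 28.52
ee_pos: [428.4, 59.9, 46.4]
tool_rot: [1.426, 0.721, -0.616]
ft_force: [-0.2, -0.3, -5.8]
finger_gap: 0.38
```

Run:
```python
from h import *
plan((440,20,200))
p,e=calib();s=get_state();M=R.from_rotvec(s['tool_rot']).as_matrix()
q=s['joint_pos']
for P in[(440,20,200),(455,-150,215),(452,-327,200),(452,-327,60),(452,-327,28)]:
    q,r=ik(np.array(P),M,p,q);print(P,q.round(2),r.round(4))
im=camera("wrist");cv2.imwrite("pics/w13.png",cv2.convertScaleAbs(im[:,:,::-1],alpha=1.5))
```

```text
clock 28.52 at [428.4  59.9  46.4] F [-0.2 -0.3 -5.8] gap 0.38
shift [-0.1107  0.1064  0.0415] len 0.1591
(440, 20, 200) [-0.3  -0.57  2.26  0.33  0.8   1.05] 0.0
(455, -150, 215) [-0.82 -0.4   2.14  0.64  1.01  0.43] 0.0
(452, -327, 200) [-1.11 -0.09  1.94  0.74  1.11  0.1 ] 0.0
(452, -327, 60) [-1.11  0.1   2.08  0.9   0.88 -0.19] 0.0
(452, -327, 28) [-1.11  0.16  2.1   0.95  0.83 -0.27] 0.0
```

View pics/w13.png

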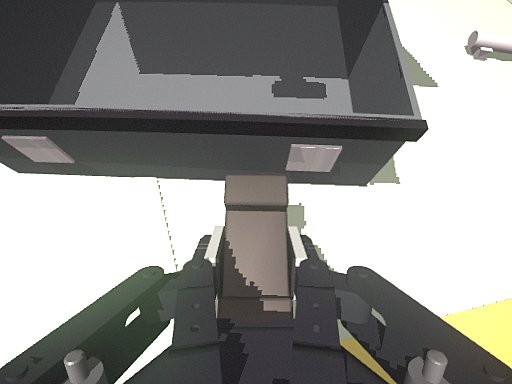

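Regripped (gap 0.38, 5.8 N) and all stages are well inside the joint ranges. Rising and crossing.

>>> {"method": "servo_tool", "body": {"series": [-0.018,0.015,0,0,-0.04,0.036,0.002,0,-0.065,0.06,0.008,0,-0.088,0.082,0.02,0,-0.106,0.1,0.034,0,-0.111,0.106,0.041,0,-0.111,0.106,0.041,0]}}

```text
clock: 29.15
ee_pos: [440.6, 19.1, 201.8]
tool_rot: [1.427, 0.718, -0.615]
ft_force: [0.5, 0.4, -5.3]
finger_gap: 0.376
```

Run:
```python
from h import *
plan((452,-327,190))
```

```text
clock 29.15 at [440.6  19.1 201.8] F [ 0.5  0.4 -5.3] gap 0.376
shift [ 0.0015 -0.0199  0.346 ] len 0.3465
```

>>> {"method": "servo_tool", "body": {"series": [0,-0.001,0.01,0,0,-0.002,0.025,0,0,-0.003,0.045,0,0,-0.004,0.07,0,0,-0.006,0.095,0,0,-0.007,0.12,0,0,-0.008,0.145,0,0,-0.01,0.17,0,0,-0.011,0.195,0,0.001,-0.013,0.22,0,0.001,-0.014,0.245,0,0.001,-0.016,0.27,0,0.001,-0.017,0.295,0,0.001,-0.018,0.315,0,0.001,-0.019,0.33,0,0.001,-0.02,0.341,0,0.001,-0.02,0.346,0,0.001,-0.02,0.346,0,0.001,-0.02,0.346,0]}}

```text
clock: 30.73
ee_pos: [450.9, -325.0, 187.3]
tool_rot: [1.427, 0.723, -0.617]
ft_force: [-0.2, 0.4, -5.8]
finger_gap: 0.377
```

Run:
```python
from h import *
plan((452,-327,50));print(get_state()['joint_pos'].round(2))
im=camera("wrist");cv2.imwrite("pics/w14.png",im[:,:,::-1])
im=camera("top");cv2.imwrite("pics/t14.png",im[:,:,::-1])
```

```text
clock 30.73 at [ 450.9 -325.   187.3] F [-0.2  0.4 -5.8] gap 0.377
shift [ 0.1049 -0.0887  0.0014] len 0.1374
[-1.11 -0.08  1.96  0.75  1.09  0.08]
```

View pics/w14.png

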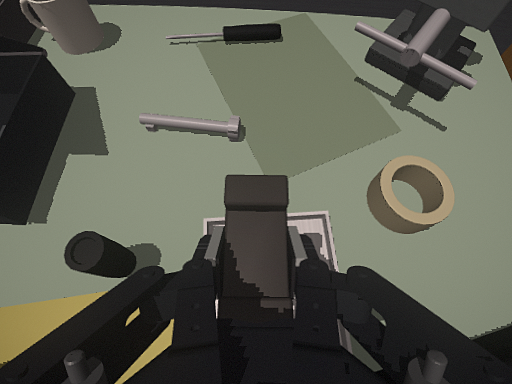

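View pics/t14.png

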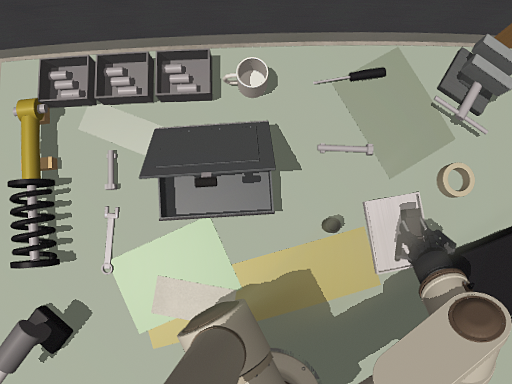

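The jaw is over the tray, away from its walls. Descending.

>>> {"method": "servo_tool", "body": {"series": [0.015,-0.013,0,0,0.035,-0.03,0,0,0.055,-0.046,0,0,0.075,-0.063,0.001,0,0.092,-0.078,0.001,0,0.105,-0.089,0.001,0,0.105,-0.089,0.001,0,0.105,-0.089,0.001,0]}}

```text
clock: 31.5
ee_pos: [451.9, -326.9, 50.4]
tool_rot: [1.428, 0.723, -0.617]
ft_force: [-0.0, 0.4, -4.5]
finger_gap: 0.38
```

>>> {"method": "servo_tool", "body": {"series": [0.004,-0.003,0,0,0.008,-0.006,0,0,0.011,-0.009,0,0,0.011,-0.009,0,0,0.011,-0.009,0,0]}}

```text
clock: 31.92
ee_pos: [452.2, -327.6, 36.2]
tool_rot: [1.427, 0.722, -0.617]
ft_force: [-0.0, -0.3, -6.0]
finger_gap: 0.376
```

Run:
```python
from h import *
plan((452,-327,30))
im=camera("wrist");cv2.imwrite("pics/w15.png",im[:,:,::-1])
im=camera("scene");crop(im,0,120,220,290,3,"pics/s15.png")
```

```text
clock 31.92 at [ 452.2 -327.6   36.2] F [-0.  -0.3 -6. ] gap 0.376
shift [ 0.0047 -0.0041 -0.0006] len 0.0063
```

View pics/w15.png

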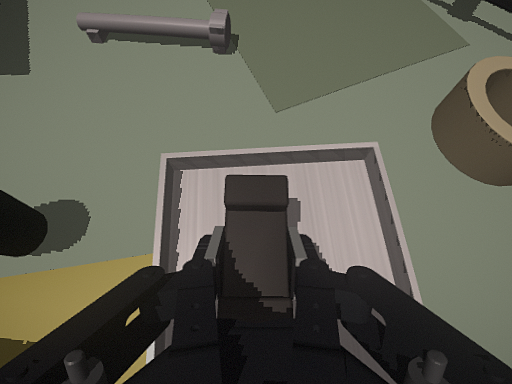

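View pics/s15.png

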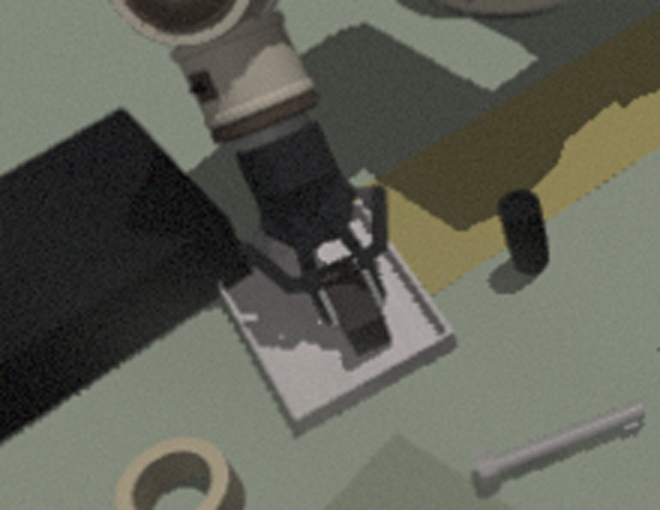

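The jaw is well inside the tray. I shift 8 mm away from the near side wall and lower in small steps.

>>> {"method": "servo_tool", "body": {"series": [0,0,0.004,0,0.001,-0.001,0.008,0,0.002,-0.002,0.008,0,0.003,-0.0025,0.008,0,0.003,-0.0025,0.008,0]}}

```text
clock: 32.43
ee_pos: [452.7, -335.5, 31.9]
tool_rot: [1.427, 0.722, -0.617]
ft_force: [-0.6, -0.0, -5.1]
finger_gap: 0.376
```

>>> {"method": "servo_tool", "body": {"series": [0.0005,-0.0005,0,0,0.001,-0.001,0,0,0.001,-0.001,0,0]}}

```text
clock: 32.68
ee_pos: [452.7, -335.5, 30.8]
tool_rot: [1.427, 0.722, -0.617]
ft_force: [1.0, -0.1, -5.7]
finger_gap: 0.378
```

>>> {"method": "servo_tool", "body": {"series": [0.0005,-0.0005,0,0,0.001,-0.001,0,0,0.001,-0.001,0,0]}}

```text
clock: 32.93
ee_pos: [452.8, -335.7, 30.1]
tool_rot: [1.427, 0.721, -0.616]
ft_force: [-3.1, 2.6, 4.4]
finger_gap: 0.376
```

The jaw touches the tray floor gently (~10 N). Releasing.

>>> {"method": "servo_tool", "body": {"series": [0,0,0,0,0,0,0,0,0,0,0,0,0,0,0,0,0,0,0,0,0,0,0,0], "hand": -0.6}}

```text
clock: 33.43
ee_pos: [452.6, -335.6, 29.5]
tool_rot: [1.427, 0.722, -0.617]
ft_force: [0.5, 0.0, 0.2]
finger_gap: 0.799
```

>>> {"method": "servo_tool", "body": {"series": [-0.008,0.007,0,0,-0.023,0.02,0,0,-0.045,0.039,0,0,-0.07,0.06,0,0,-0.095,0.082,0,0,-0.12,0.103,0,0,-0.14,0.12,0,0,-0.14,0.12,0,0]}}

```text
clock: 34.1
ee_pos: [453.3, -335.8, 219.8]
tool_rot: [1.422, 0.716, -0.616]
ft_force: [-0.4, -0.5, 1.3]
finger_gap: 0.803
```

Run:
```python
from h import *
plan((452,-327,30))
im=camera("wrist");cv2.imwrite("pics/w16.png",im[:,:,::-1])
im=camera("scene");cv2.imwrite("pics/s16.png",im[:,:,::-1])
```

```text
clock 34.1 at [ 453.3 -335.8  219.8] F [-0.4 -0.5  1.3] gap 0.803
shift [ 0.1431 -0.1244 -0.0112] len 0.19
```

View pics/w16.png

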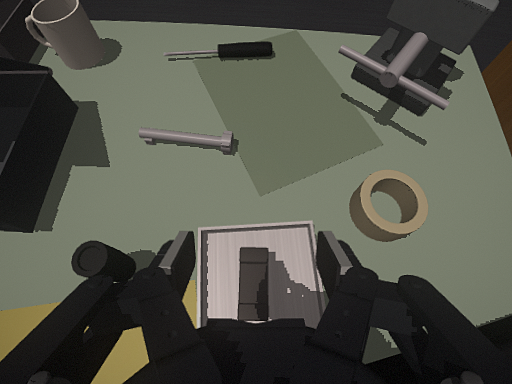

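View pics/s16.png

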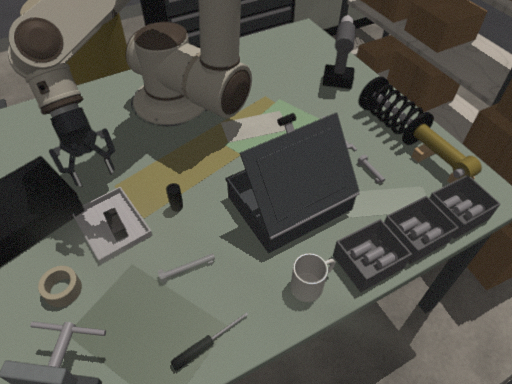

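The jaw lies flat in the middle of the tray at (253,283). The hand is clear, the lid is still up, and the socket, bolts and spanner look unmoved. Handing in.

Run:
```python
from bench import *
print(get_state()['clock'],get_state()['ft_force']);print(close_job())
```

```text
34.2 [ 0.32902593  0.16354359 -0.2907702 ]
the job is handed in; nothing more can be done
None
```

The jaw is in the tray and the job was handed in at 34.2 s of the 72 s allowed. It reported no verdict.

**What I did**
- I raised the lid by its grip to about 0.9 rad, estimated from the grip height.
- The servo can't turn the hand to lean it, so I built up a 43° lean by pulling repeatedly at the edge of the arm's reach.
- I located the jaw in the wrist camera view rather than by feel. The gripper opening confirmed it when it closed at about 33 mm on the 34 mm jaw.
- I lifted the jaw out of the box.
- The first grasp could not reach the tray because joint 6 ran to its limit. I set the jaw down on clear bench in front of the box, gave the hand a half turn, and gripped it again.
- I set the jaw in the tray with about 10 N of contact and released it.

**Last checks**
- **Jaw:** it lies flat near the middle of the tray. Its weight read between about 4.5 and 6.5 N while held, mostly near 6 N.
- **Box and lid:** the lid stands raised. The box looked empty from above after the jaw came out.
- **Loose parts:** the socket, long bolt, short bolt and spanner look unmoved in the last pictures. I did not re-measure their positions.
- **Robot:** the fingers are open, about 190 mm above where they released the jaw, and the wrist force reads near zero.

**What went wrong:** running into the joint 6 limit turned the hand by about 2° before the regrip, with no visible effect afterwards.

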